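# Case the housings marked face up

## Task

Pack the loose aluminium housings for transport: pull the red bar of the paddle handle to release the latch, swing the blue lid right up and open, and lay every housing flat on the floor of the case with its black marked face up, turning over any that lie face down. When all are in, lower the lid without slamming it and press it down until the latch catches; leave the tape roll, the yellow screwdriver and the brush where they lie.

Things in the scene. Friction and masses are not known exactly. Their poses are not given: they have to be found in the camera images.
- case: Grey open transport case fixed to the worktop, 150 (x) x 224 (y) x 50 mm (z); walls and floor 4 mm. Origin: centre of its underside; own x points from front wall to the hinged far wall. The shut lid's latch tongue fills the 25 mm behind the front wall's middle: keep that free. Three housings fit in a row along the centre line, 70 mm apart, long sides along y, with finger room in front and behind.
- lid (a joint): Angle of the blue lid (rad): 0 shut, grows as its front edge rises, 1.75 fully open (past upright). A 6 mm plate 152 (x) x 224 mm hinged on the far rim, lying on the rim when shut; the tongue juts 35 mm below it in the middle of its front edge. The stiff hinge (0.3 N m) holds it anywhere. Shut, it is latched. To shut it, press (20 N) on its top near the front edge beside the paddle: the latch springs in by itself.
- lid_hinge (a point): Point on the lid's hinge axis, at mid-width: 75 mm beyond the case's centre towards its own +x, 50 mm above the worktop. The axis is parallel to the case's y.
- lid_edge (a point): Middle of the lid's front edge, half way through its thickness; 152 mm from the hinge. Its x and z turn with the lid (x from the front edge to the hinge, z out of the outer face).
- paddle (a joint): Angle of the paddle in the lid (rad): 0 home (sprung), 0.5 fully pulled; beyond 0.25 the latch is free. A black plate 50 (x) x 90 mm (y) recessed in the front half of the lid. It pivots near the lid's front edge (144 mm from the hinge, 3 mm above the lid's underside); its edge towards the hinge is pulled up by the red bar with 1 to 3 N; further pulling raises the lid.
- paddle_bar (a point): Centre of the paddle's red pull bar: round, 10 mm thick, 78 mm long, parallel to the hinge. At rest it lies 99 mm from the lid's hinge (45 mm from the paddle's pivot) and 22 mm above the lid's top face (25 mm above the pivot); 18 mm free below it, end posts 36 mm either side. It can be pinched from above and turns between the fingers.
- housing_a: Aluminium housing, a rounded block 64 (x) x 44 (y) x 26 mm (z), 0.06 to 0.13 kg; grip across the 44 mm. Origin at its centre; own z points out of the marked face (black panel 48 x 30 mm, yellow dot in a corner). The other face is bare with four dark screw heads. z down: it lies upside down. It stands on its 44 x 26 mm end, so two quarter turns with a regrasp turn it over. May be absent.
- housing_b: Aluminium housing, a rounded block 64 (x) x 44 (y) x 26 mm (z), 0.06 to 0.13 kg; grip across the 44 mm. Origin at its centre; own z points out of the marked face (black panel 48 x 30 mm, yellow dot in a corner). The other face is bare with four dark screw heads. z down: it lies upside down. It stands on its 44 x 26 mm end, so two quarter turns with a regrasp turn it over. May be absent.
- housing_c: Aluminium housing, a rounded block 64 (x) x 44 (y) x 26 mm (z), 0.06 to 0.13 kg; grip across the 44 mm. Origin at its centre; own z points out of the marked face (black panel 48 x 30 mm, yellow dot in a corner). The other face is bare with four dark screw heads. z down: it lies upside down. It stands on its 44 x 26 mm end, so two quarter turns with a regrasp turn it over. May be absent.
- tape: Beige roll of tape lying flat, 91 mm across, 24 mm high, origin at the centre of its underside. Leave alone.
- driver: Screwdriver with yellow handle lying flat, 177 mm long along its own y, 22 mm thick, origin under its middle. Leave alone.
- brush: Dust brush with wooden handle lying flat, 158 mm long along its own y, 30 mm wide, 12 mm high, origin under its middle. Leave alone.
- clear_spot (a point): Fixed point on the bare worktop with the most room for turning parts over. Nearby: a low vice (centre 20 mm farther from the robot, 130 mm to the right, about 60 mm high) and a monitor, whose screen stands 220 mm away to the right-front and begins 260 mm above the worktop, parallel to the line that runs 53 degrees to the left of straight ahead: a leaning gripper has most room along that line.
Mind the look-alikes: they are no part of the job. Leave any orange look-alike of the housing_c alone.

How it is judged:
By the outcome, as a careful person would: the job done as asked, in the order asked, and still so for the second after the job is handed in, with the robot touching nothing.
Of housing_a, housing_b, housing_c only 2 to 3 are there at a start; the rules pass over those that are not, and their reading is None.
At some moment in a run one of housing_a, housing_b, housing_c may be knocked a few centimetres aside while the robot is not near it.
Once in a run the grip may slacken for a moment while it holds something.
It also fails if it takes over 210 s, if anything falls off the work surface, if the arm or the gripper's body presses on something with over 40 N, if the wrist force passes 120 N, or if a joint passes its speed limit or range.

## Robot

A 7-joint arm with a two-finger parallel gripper is mounted at the origin on a cart in front of the work surface, level with it; the furniture and walls round the work are solid. World frame = base frame: x ahead of the robot, y to its left, z up, the work surface at z = 0. Lengths are in m, angles in rad, forces in N, time in s.
With the tool pointing down it reaches from about 0.4 to 0.85 m from the base axis. Payload 10.4 kg.
Tool frame: the origin (TCP) lies midway between the tips of the shut fingers; the grasp point (between the pads) lies 19 mm behind it; z points along the fingers, y is the line along which they close (so a half turn about z gives the same grasp; the last joint's range is limited). The gripper opens to 87 mm and grips with 3 to 60 N. Pads are 19 mm wide; open, the fingers measure 117 mm over their backs; the gripper's body (75 mm by 190 mm) begins 51 mm behind the grasp point.
Start: joints at [-1.208, 0.332, -0.065, 1.46, 0.022, 1.35, -0.088], TCP at [0.235, 0.579, 0.223] pointing down, gripper open.
Joint ranges: [-2.6, 2.6], [-0.5, 2.12], [-1.47, 1.34], [0.16, 2.42], [-1.27, 4.41], [0.06, 2.06], [-2.6, 2.6]. Speed limits (rad/s): [2.22, 2.22, 2.79, 2.79, 3.14, 3.14, 3.14].

## Interface

Orientations are given as a unit quaternion [x, y, z, w].
In Python, from bench import sensors, eyes, order gives the robot as it stands.
- The arm moves only by the tool arm_command, never from a script. Its argument "steps" is a list of rows, each an object with "rot": the turn, a rotation vector about the world's x, y, z in degrees, a list of three; "slide": the shift along the world's x, y, z in m, a list of three; "grip": the opening, from 0 (shut) to 1 (fully open). A call has exactly 8 rows; each row shifts and turns the commanded pose from where the row before left it; what a row does not reach is not made up. A row lasts 1/8 s, in which the tool goes at most 62.5 mm and 10.7 degrees, less where a joint would pass 70% of its speed; a pose out of reach is approached as far as the arm can. A call with a gripper value outside its range is refused whole. The fingers move at their own pace and stop on an object; "newtons" is the grip in N (left out, the last holds). Time passes only in rows, so rows that do not move let the fingers close, or fill a call up. It gives the time, the measured TCP pose, the force, the opening and the grip force at its end, in the units of the state.
- sensors.read_state(): the state, without advancing time (a new reading comes with each control period).
- eyes.camera(name): name is "scene" or "side" or "wrist"; returns a dict with "pixels" (420x560x3 uint8, red, green, blue), "intrinsics" (3x3 intrinsics, pixels), "pose" (4x4, takes a point from camera to world coordinates). Camera axes: x right, y down, z forward; pixel columns grow to the right and rows downward; lengths in m; the calibration is good to about 2 mm. A picture is of the moment at which its call begins. There is no depth.
- order.close_job(): hands the job in; it is judged then, once.
Trained networks look in a picture, given as the dict that the camera call returned (one of the last four; its "shot" number tells which), for a name from the list of things; names that differ only in an ending like _2 or _b are one class to them, and where a whole thing is asked for, a point or a joint stands for the part that bears it (a point fixed in the world has none). Each returns a list of dicts, best first, with "conf" (0 to 1); they miss things now and then, are a little off and sometimes report something else, mostly with a low value. They report only what shows in the picture. A call takes as long as a camera call. They do not tell look-alikes from the thing itself.
- eyes.look_for(name, picture): "bbox" ([left, top, right, bottom] in pixels, round what is visible of it).
The state is a dict: "time": time; "joint_positions": joint angles; "joint_vel": joint speeds; "joint_torque": joint torques, N m; "ee_pos": TCP position; "eef_rot": TCP orientation; "ft_force": force on the tool from outside, world axes, zero at the start; "torque": the same for the moment, N m; "width": finger opening in m; "grip_force": force on a finger pad.
Only numpy, scipy, OpenCV 4.12 (cv2) and the standard library are available. Lean on these libraries where they do the work, as an engineer would, in place of code of your own. Each camera call takes 0.05 s, during which the arm holds its last target. There are 200 camera calls.

## Working session

There is one attempt and no reset: what is moved stays moved. The work goes in short steps, Python scripts to look and compute and a tool call to move; the robot and the scene stay as the last step left them, time stands still between calls to the robot, and variables do not carry over. Pictures are saved under pics/ and viewed, at most 14 in all, crops included, and the job is handed in when it is done.

Besides the shell and the picture viewer there is one more tool, called after "Request:" in YAML: its name, and indented under it one key for each argument. arm_command: Moves the arm, as the interface text tells. Its arguments: {"type":"object","properties":{"steps":{"type":"array","items":{"type":"object","properties":{"rot":{"type":"array","items":{"type":"number"}},"slide":{"type":"array","items":{"type":"number"}},"grip":{"type":"number"}}}},"newtons":{"type":"number"}},"required":["steps"]}

```bash
ls; mkdir -p pics
cat > h.py <<'E'
import numpy as np, cv2
from bench import sensors, eyes, order
from scipy.spatial.transform import Rotation as R
def shot(n,f=None):
    c=eyes.camera(n)
    if f: cv2.imwrite('pics/'+f+'.png',c['pixels'][:,:,::-1])
    return c
def px2w(c,u,v,z=0.):
    K=np.array(c['intrinsics']);T=np.array(c['pose'])
    d=T[:3,:3]@np.linalg.solve(K,[u,v,1.]);o=T[:3,3]
    return o+d*(z-o[2])/d[2]
def w2px(c,p):
    K=np.array(c['intrinsics']);T=np.array(c['pose'])
    q=K@(T[:3,:3].T@(np.array(p)-T[:3,3]));return q[:2]/q[2]
def st():
    s=sensors.read_state()
    print({k:np.round(s[k],3).tolist() for k in('time','joint_positions','ee_pos','eef_rot','ft_force','width','grip_force')})
    return s
E
python3 - <<'E'
from h import *
st()
ims=[]
for n in('scene','side','wrist'):
    c=shot(n,n+'0'); print(n,np.round(c['pose'],3).tolist(),np.round(c['intrinsics'],0).tolist())
    for k in('case','paddle_bar','housing_a','tape','driver','brush','lid'):
        r=eyes.look_for(k,c)
        print(k,[(np.round(x['bbox']).tolist(),round(x['conf'],2)) for x in r[:5]])
E
```

```text
pics
{'time': 0.0, 'joint_positions': [-1.208, 0.333, -0.065, 1.461, 0.022, 1.35, -0.089], 'ee_pos': [0.235, 0.579, 0.222], 'eef_rot': [0.192, 0.981, -0.001, -0.0], 'ft_force': [0.486, -0.124, 0.143], 'width': 0.087, 'grip_force': 0.0}
scene [[0.481, -0.423, 0.768, -0.067], [-0.877, -0.251, 0.41, -0.264], [0.019, -0.871, -0.492, 0.509], [0.0, 0.0, 0.0, 1.0]] [[544.0, 0.0, 287.0], [0.0, 544.0, 206.0], [0.0, 0.0, 1.0]]
case [([159.0, 192.0, 310.0, 276.0], 0.87)]
paddle_bar [([205.0, 206.0, 270.0, 244.0], 0.71), ([161.0, 194.0, 312.0, 251.0], 0.32)]
housing_a [([378.0, 240.0, 429.0, 277.0], 0.88), ([316.0, 242.0, 363.0, 285.0], 0.75), ([345.0, 198.0, 388.0, 228.0], 0.6)]
tape [([245.0, 310.0, 317.0, 375.0], 0.92)]
driver [([300.0, 180.0, 351.0, 221.0], 0.64)]
brush [([188.0, 271.0, 267.0, 335.0], 0.92), ([162.0, 194.0, 309.0, 250.0], 0.28)]
lid [([158.0, 197.0, 312.0, 251.0], 0.83)]
side [[-0.978, -0.161, 0.13, 0.425], [-0.207, 0.772, -0.6, 0.752], [-0.004, -0.614, -0.789, 0.946], [0.0, 0.0, 0.0, 1.0]] [[545.0, 0.0, 278.0], [0.0, 545.0, 206.0], [0.0, 0.0, 1.0]]
case [([216.0, 192.0, 334.0, 318.0], 0.66), ([347.0, 184.0, 388.0, 220.0], 0.46)]
paddle_bar [([273.0, 218.0, 316.0, 259.0], 0.57)]
housing_a [([260.0, 174.0, 295.0, 194.0], 0.98), ([181.0, 168.0, 217.0, 198.0], 0.84), ([243.0, 144.0, 267.0, 173.0], 0.6)]
tape [([347.0, 184.0, 390.0, 222.0], 0.77)]
driver [([142.0, 203.0, 215.0, 223.0], 0.67)]
brush [([309.0, 225.0, 383.0, 250.0], 0.75), ([272.0, 215.0, 314.0, 258.0], 0.4), ([218.0, 193.0, 333.0, 318.0], 0.32)]
lid [([217.0, 191.0, 332.0, 306.0], 0.76)]
wrist [[0.375, 0.897, 0.233, 0.173], [0.927, -0.363, -0.094, 0.605], [0.0, 0.251, -0.968, 0.386], [0.0, 0.0, 0.0, 1.0]] [[364.0, 0.0, 285.0], [0.0, 364.0, 213.0], [0.0, 0.0, 1.0]]
case []
paddle_bar []
housing_a []
tape []
driver []
brush []
lid []
```

Run:
```python
import cv2
a=cv2.imread('pics/scene0.png')[170:385,140:450];b=cv2.imread('pics/side0.png')[130:330,130:410]
cv2.imwrite('pics/s0.png',cv2.resize(a,(800,555),interpolation=2));cv2.imwrite('pics/d0.png',cv2.resize(b,(800,571),interpolation=2))
```

```text
(no output)
```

View pics/s0.png

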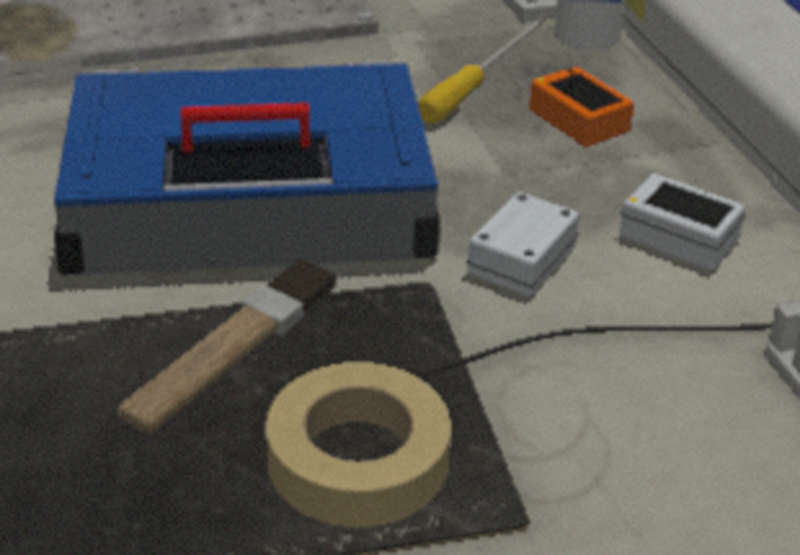

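View pics/d0.png

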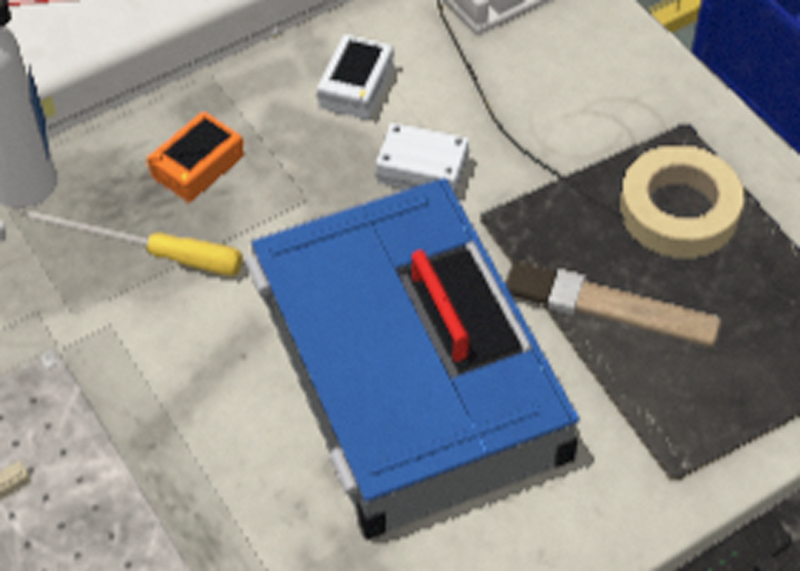

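Run:
```python
from h import *
s=shot('scene');d=shot('side')
S=lambda p,z:px2w(s,p[0]/2.5806+140,p[1]/2.5806+170,z)[:2]
D=lambda p,z:px2w(d,p[0]/2.857+130,p[1]/2.857+130,z)[:2]
def both(n,a,b,z):
    A=np.array([S(p,z) for p in a]);B=np.array([D(p,z) for p in b])
    for q in(A,B):
        e=[round(float(np.hypot(*(q[(i+1)%len(q)]-q[i]))),3) for i in range(len(q))]
        v=q[1]-q[0]; print(n,np.round(q.mean(0),3),q.round(3).tolist(),e,'ang01',round(float(np.degrees(np.arctan2(v[1],v[0]))),1))
# lid: hinge-left,hinge-right,front-right,front-left
both('lid',[(78,66),(407,64),(436,187),(57,199)],[(365,496),(252,242),(445,182),(577,420)],.056)
both('bar',[(185,112),(309,110)],[(460,345),(419,260)],.081)
both('H2',[(522,198),(567,213),(530,252),(485,237)],[(385,170),(396,130),(458,142),(447,179)],.026)
both('H1',[(657,181),(735,204),(712,225),(673,210)],[(345,40),(391,44),(367,84),(332,80)],.026)
print(both('dot',[(632,199)],[(361,94)],.026))
for n in('scene','side'):
    c=s if n=='scene' else d
    for x in eyes.look_for('housing_a',c):
        b=x['bbox'];print(n,np.round(b),px2w(c,(b[0]+b[2])/2,(b[1]+b[3])/2,.013).round(3))
    for k in('tape','driver','brush'):
        for x in eyes.look_for(k,c)[:1]:
            b=x['bbox'];print(k,px2w(c,(b[0]+b[2])/2,(b[1]+b[3])/2,.01).round(3))
```

```text
lid [0.563 0.168] [[0.569, 0.307], [0.685, 0.118], [0.559, 0.032], [0.437, 0.214]] [0.222, 0.153, 0.219, 0.161] ang01 -58.5
lid [0.562 0.171] [[0.561, 0.302], [0.686, 0.122], [0.562, 0.04], [0.437, 0.219]] [0.219, 0.149, 0.219, 0.149] ang01 -55.2
bar [0.541 0.152] [[0.521, 0.183], [0.561, 0.12]] [0.075, 0.075] ang01 -57.5
bar [0.542 0.162] [[0.521, 0.194], [0.562, 0.131]] [0.075, 0.075] ang01 -56.8
H2 [ 0.591 -0.014] [[0.617, -0.0], [0.615, -0.031], [0.567, -0.027], [0.567, 0.002]] [0.03, 0.049, 0.029, 0.05] ang01 -92.3
H2 [ 0.59  -0.007] [[0.614, 0.013], [0.615, -0.028], [0.565, -0.026], [0.566, 0.012]] [0.041, 0.05, 0.038, 0.048] ang01 -89.2
H1 [ 0.664 -0.095] [[0.678, -0.066], [0.677, -0.117], [0.648, -0.111], [0.651, -0.086]] [0.051, 0.03, 0.026, 0.033] ang01 -90.6
H1 [ 0.66  -0.094] [[0.677, -0.115], [0.639, -0.118], [0.648, -0.071], [0.677, -0.07]] [0.038, 0.048, 0.029, 0.046] ang01 -175.1Traceback (most recent call last):
  File "<stdin>", line 15, in <module>
  File "<stdin>", line 9, in both
IndexError: index 1 is out of bounds for axis 0 with size 1
```

Request:
arm_command:
  steps:
    - {"slide": [0.036, -0.05, 0], "rot": [0, 0, -4.3], "grip": 1}
    - {"slide": [0.036, -0.05, 0], "rot": [0, 0, -4.3], "grip": 1}
    - {"slide": [0.036, -0.05, 0], "rot": [0, 0, -4.3], "grip": 1}
    - {"slide": [0.036, -0.05, 0], "rot": [0, 0, -4.3], "grip": 0.5}
    - {"slide": [0.036, -0.05, 0], "rot": [0, 0, -4.3], "grip": 0.5}
    - {"slide": [0.036, -0.05, 0], "rot": [0, 0, -4.3], "grip": 0.5}
    - {"slide": [0.036, -0.05, 0], "rot": [0, 0, -4.3], "grip": 0.5}
    - {"slide": [0.036, -0.05, 0], "rot": [0, 0, -4.3], "grip": 0.5}
  newtons: 30

```text
time: 2.3
ee_pos: [0.5241, 0.1774, 0.2229]
eef_rot: [0.474, 0.88, 0.0, 0.0]
ft_force: [0.3, 1.2, 0.1]
width: 0.047
grip_force: 0.0
```

Run:
```python
from h import *
c=shot('wrist','w1')
im=c['pixels'].astype(int)
m=((im[:,:,0]>130)&(im[:,:,1]<70)&(im[:,:,2]<80)).astype(np.uint8)
n,l,s,ce=cv2.connectedComponentsWithStats(m)
for i in np.argsort(-s[1:,4])[:3]+1:
    ys,xs=np.where(l==i);r=cv2.minAreaRect(np.c_[xs,ys].astype(np.float32));print(s[i],r)
    for p in cv2.boxPoints(r): print(px2w(c,*p,.080).round(4))
    print('c',px2w(c,*r[0],.080).round(4))
```

```text
[285 189  13  86 964] ((290.7635498046875, 231.50320434570312), (85.10033416748047, 11.458413124084473), 89.22578430175781)
[0.5194 0.1864 0.08  ]
[0.5275 0.1919 0.08  ]
[0.5721 0.1273 0.08  ]
[0.5635 0.1215 0.08  ]
c [0.545  0.1578 0.08  ]
```

View pics/w1.png

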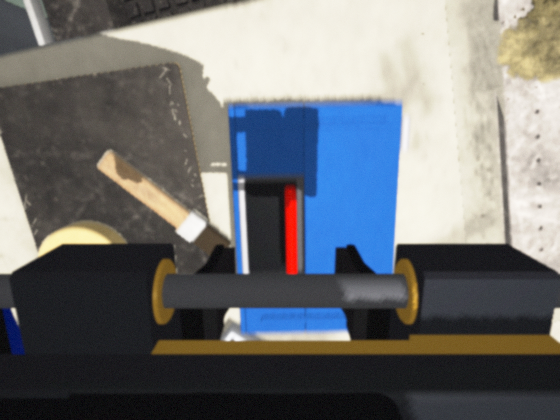

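Request:
arm_command:
  steps:
    - {"slide": [0.021, -0.02, -0.04], "grip": 0.5}
    - {"slide": [0, 0, -0.045], "grip": 0.5}
    - {"slide": [0, 0, -0.045], "grip": 0.5}
    - {"slide": [0, 0, -0.03], "grip": 0.5}
    - {"grip": 0.0}
    - {"grip": 0.0}
    - {"grip": 0.0}
    - {"grip": 0.0}
  newtons: 20

```text
schema error: expected keys rot, slide, grip
```

Request:
arm_command:
  steps:
    - {"slide": [0.021, -0.02, -0.04], "rot": [0, 0, 0], "grip": 0.5}
    - {"slide": [0, 0, -0.045], "rot": [0, 0, 0], "grip": 0.5}
    - {"slide": [0, 0, -0.045], "rot": [0, 0, 0], "grip": 0.5}
    - {"slide": [0, 0, -0.03], "rot": [0, 0, 0], "grip": 0.5}
    - {"slide": [0, 0, 0], "rot": [0, 0, 0], "grip": 0.0}
    - {"slide": [0, 0, 0], "rot": [0, 0, 0], "grip": 0.0}
    - {"slide": [0, 0, 0], "rot": [0, 0, 0], "grip": 0.0}
    - {"slide": [0, 0, 0], "rot": [0, 0, 0], "grip": 0.0}
  newtons: 20

```text
time: 3.35
ee_pos: [0.5445, 0.1591, 0.0636]
eef_rot: [0.473, 0.881, 0.0, 0.0]
ft_force: [-8.9, -6.9, 1.8]
width: 0.0116
grip_force: 5.7
```

Run:
```python
from h import *
st()
X=np.array([.829,.559,0]);Z=np.array([0,0,1.])
def bar(pd,th):
    a=np.radians(29.05)+pd;f=144-51.5*np.cos(a);z=3+51.5*np.sin(a)
    r=np.hypot(f,z);b=np.arctan2(z,f)+th;return np.array([r*np.cos(b),r*np.sin(b)])
P=[(i*.5/4,0,0) for i in range(5)]+[(.5,1.68*i/20,38*i/20) for i in range(1,21)]
prev=None
for p in P:
    ph=np.radians(p[2]);B=bar(*p[:2]);t=B+16*np.array([np.sin(ph),-np.cos(ph)])
    w=-X*t[0]/1000+Z*t[1]/1000
    if prev is not None: print(np.round(p,2),(w-prev).round(4).tolist())
    prev=w
print('rot/row',1.9*np.array([-.559,.829]))
```

```text
{'time': 3.35, 'joint_positions': [-0.629, 0.355, 0.314, 1.809, -0.129, 0.996, 0.321], 'ee_pos': [0.544, 0.159, 0.064], 'eef_rot': [0.473, 0.881, 0.0, 0.0], 'ft_force': [-8.926, -6.898, 1.822], 'width': 0.012, 'grip_force': 5.651}
[0.12 0.   0.  ] [-0.0029, -0.0019, 0.0054]
[0.25 0.   0.  ] [-0.0034, -0.0023, 0.0049]
[0.38 0.   0.  ] [-0.0039, -0.0026, 0.0044]
[0.5 0.  0. ] [-0.0043, -0.0029, 0.0038]
[0.5  0.08 1.9 ] [0.0031, 0.0021, 0.0096]
[0.5  0.17 3.8 ] [0.0038, 0.0026, 0.0092]
[0.5  0.25 5.7 ] [0.0044, 0.003, 0.0088]
[0.5  0.34 7.6 ] [0.005, 0.0034, 0.0083]
[0.5  0.42 9.5 ] [0.0056, 0.0038, 0.0077]
[ 0.5  0.5 11.4] [0.0061, 0.0041, 0.0071]
[ 0.5   0.59 13.3 ] [0.0065, 0.0044, 0.0064]
[ 0.5   0.67 15.2 ] [0.007, 0.0047, 0.0057]
[ 0.5   0.76 17.1 ] [0.0073, 0.0049, 0.005]
[ 0.5   0.84 19.  ] [0.0076, 0.0052, 0.0042]
[ 0.5   0.92 20.9 ] [0.0079, 0.0053, 0.0034]
[ 0.5   1.01 22.8 ] [0.0081, 0.0055, 0.0025]
[ 0.5   1.09 24.7 ] [0.0082, 0.0056, 0.0017]
[ 0.5   1.18 26.6 ] [0.0083, 0.0056, 0.0008]
[ 0.5   1.26 28.5 ] [0.0083, 0.0056, -0.0]
[ 0.5   1.34 30.4 ] [0.0083, 0.0056, -0.0009]
[ 0.5   1.43 32.3 ] [0.0082, 0.0055, -0.0018]
[ 0.5   1.51 34.2 ] [0.008, 0.0054, -0.0026]
[ 0.5  1.6 36.1] [0.0078, 0.0053, -0.0034]
[ 0.5   1.68 38.  ] [0.0075, 0.0051, -0.0042]
rot/row [-1.0621  1.5751]
```

Request:
arm_command:
  steps:
    - {"slide": [-0.005, -0.003, 0.005], "rot": [0, 0, 0], "grip": 0.0}
    - {"slide": [-0.004, -0.003, 0.005], "rot": [0, 0, 0], "grip": 0.0}
    - {"slide": [-0.004, -0.003, 0.0045], "rot": [0, 0, 0], "grip": 0.0}
    - {"slide": [-0.0035, -0.002, 0.004], "rot": [0, 0, 0], "grip": 0.0}
    - {"slide": [0, 0, 0], "rot": [0, 0, 0], "grip": 0.0}
    - {"slide": [0.003, 0.002, 0.0096], "rot": [-1.06, 1.58, 0], "grip": 0.0}
    - {"slide": [0.0038, 0.0026, 0.0092], "rot": [-1.06, 1.58, 0], "grip": 0.0}
    - {"slide": [0.0044, 0.003, 0.0088], "rot": [-1.06, 1.58, 0], "grip": 0.0}

```text
time: 4.35
ee_pos: [0.5384, 0.1551, 0.1088]
eef_rot: [0.473, 0.88, -0.045, -0.024]
ft_force: [0.7, -1.0, -5.6]
width: 0.0092
grip_force: 20.0
```

Request:
arm_command:
  steps:
    - {"slide": [0.005, 0.0034, 0.0083], "rot": [-1.06, 1.58, 0], "grip": 0.0}
    - {"slide": [0.0056, 0.0038, 0.0077], "rot": [-1.06, 1.58, 0], "grip": 0.0}
    - {"slide": [0.0061, 0.0041, 0.0071], "rot": [-1.06, 1.58, 0], "grip": 0.0}
    - {"slide": [0.0065, 0.0044, 0.0064], "rot": [-1.06, 1.58, 0], "grip": 0.0}
    - {"slide": [0.007, 0.0047, 0.0057], "rot": [-1.06, 1.58, 0], "grip": 0.0}
    - {"slide": [0.0073, 0.0049, 0.005], "rot": [-1.06, 1.58, 0], "grip": 0.0}
    - {"slide": [0.0076, 0.0052, 0.0042], "rot": [-1.06, 1.58, 0], "grip": 0.0}
    - {"slide": [0.0079, 0.0053, 0.0034], "rot": [-1.06, 1.58, 0], "grip": 0.0}

```text
time: 5.35
ee_pos: [0.5909, 0.1914, 0.1567]
eef_rot: [0.465, 0.866, -0.162, -0.086]
ft_force: [-4.5, -1.6, -1.3]
width: 0.0095
grip_force: 20.0
```

Run:
```python
from h import *
s=st(); print(R.from_quat(s['eef_rot']).as_matrix()[:,2].round(3)); shot('scene','s1')
```

```text
{'time': 5.35, 'joint_positions': [-0.623, 0.664, 0.332, 1.21, -0.108, 1.654, 0.274], 'ee_pos': [0.591, 0.191, 0.157], 'eef_rot': [0.465, 0.866, -0.162, -0.086], 'ft_force': [-4.488, -1.633, -1.282], 'width': 0.01, 'grip_force': 19.975}
[-0.3   -0.2   -0.933]
```

View pics/s1.png

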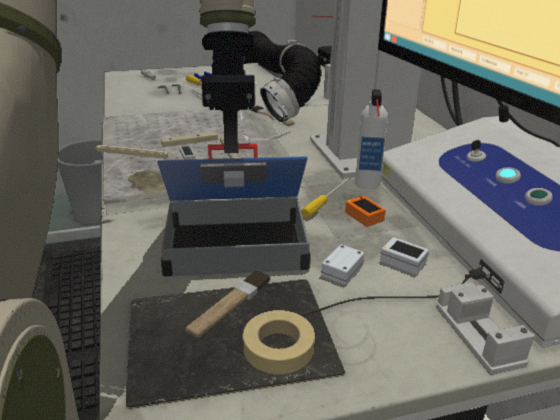

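Run:
```python
import numpy as np
b0=np.radians(21.8)
p=None
for th in np.linspace(.924,1.68,10):
    w=125.4e-3*np.array([-.829*np.cos(b0+th),-.559*np.cos(b0+th),np.sin(b0+th)])
    if p is not None: print(th.round(2),(w-p).round(4).tolist())
    p=w
```

```text
1.01 [0.0085, 0.0057, 0.0023]
1.09 [0.0086, 0.0058, 0.0015]
1.18 [0.0087, 0.0059, 0.0006]
1.26 [0.0087, 0.0059, -0.0003]
1.34 [0.0087, 0.0058, -0.0012]
1.43 [0.0086, 0.0058, -0.002]
1.51 [0.0084, 0.0057, -0.0029]
1.6 [0.0082, 0.0055, -0.0037]
1.68 [0.0079, 0.0053, -0.0046]
```

Request:
arm_command:
  steps:
    - {"slide": [0.0085, 0.0057, 0.0023], "rot": [-0.6, 0.8, 0], "grip": 0.0}
    - {"slide": [0.0086, 0.0058, 0.0015], "rot": [-0.6, 0.8, 0], "grip": 0.0}
    - {"slide": [0.0087, 0.0059, 0.0006], "rot": [-0.6, 0.8, 0], "grip": 0.0}
    - {"slide": [0.0087, 0.0059, -0.0003], "rot": [-0.6, 0.8, 0], "grip": 0.0}
    - {"slide": [0.0087, 0.0058, -0.0012], "rot": [0, 0, 0], "grip": 0.0}
    - {"slide": [0.0086, 0.0058, -0.002], "rot": [0, 0, 0], "grip": 0.0}
    - {"slide": [0.0084, 0.0057, -0.0029], "rot": [0, 0, 0], "grip": 0.0}
    - {"slide": [0.0082, 0.0055, -0.0037], "rot": [0, 0, 0], "grip": 0.0}

```text
time: 6.4
ee_pos: [0.6596, 0.2386, 0.1516]
eef_rot: [0.462, 0.86, -0.191, -0.1]
ft_force: [-4.1, 1.5, 3.2]
width: 0.009
grip_force: 20.0
```

Request:
arm_command:
  steps:
    - {"slide": [0.0079, 0.0053, -0.0046], "rot": [0, 0, 0], "grip": 0.0}
    - {"slide": [0.004, 0.003, -0.003], "rot": [0, 0, 0], "grip": 0.0}
    - {"slide": [0, 0, 0], "rot": [0, 0, 0], "grip": 0.0}
    - {"slide": [0, 0, 0], "rot": [0, 0, 0], "grip": 0.25}
    - {"slide": [0, 0, 0], "rot": [0, 0, 0], "grip": 0.3}
    - {"slide": [0, 0, 0], "rot": [0, 0, 0], "grip": 0.3}
    - {"slide": [0.01, 0.007, 0.035], "rot": [0, 0, 0], "grip": 0.3}
    - {"slide": [0.01, 0.007, 0.035], "rot": [0, 0, 0], "grip": 0.3}

```text
time: 7.4
ee_pos: [0.686, 0.2568, 0.2089]
eef_rot: [0.463, 0.861, -0.187, -0.096]
ft_force: [-32.2, -12.0, 15.5]
width: 0.0258
grip_force: 0.0
```

Run:
```python
from h import *
s=st(); shot('scene','s2'); shot('side','d2')
```

```text
{'time': 7.4, 'joint_positions': [-0.541, 1.041, 0.362, 0.48, -0.206, 2.059, 0.238], 'ee_pos': [0.686, 0.257, 0.209], 'eef_rot': [0.463, 0.861, -0.187, -0.096], 'ft_force': [-32.19, -11.954, 15.55], 'width': 0.026, 'grip_force': 0.0}
```

View pics/d2.png

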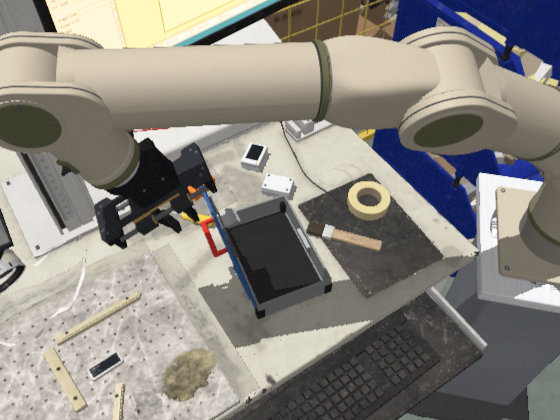

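Request:
arm_command:
  steps:
    - {"slide": [0, 0, 0.01], "rot": [1.7, -2.5, 0], "grip": 0.3}
    - {"slide": [0, 0, 0.02], "rot": [1.7, -2.5, 0], "grip": 0.3}
    - {"slide": [0, 0, 0.03], "rot": [1.7, -2.5, 0], "grip": 0.3}
    - {"slide": [0, 0, 0.03], "rot": [1.7, -2.5, 0], "grip": 0.3}
    - {"slide": [0, 0, 0.01], "rot": [1.7, -2.5, 0], "grip": 0.3}
    - {"slide": [0, -0.03, 0], "rot": [1.7, -2.5, 0], "grip": 0.3}
    - {"slide": [0, -0.04, 0], "rot": [1.7, -2.5, 0], "grip": 0.3}
    - {"slide": [0, -0.04, 0], "rot": [1.7, -2.5, 0], "grip": 0.5}

```text
time: 8.5
ee_pos: [0.6852, 0.1455, 0.3084]
eef_rot: [0.474, 0.881, -0.001, 0.001]
ft_force: [1.2, -0.6, 1.1]
width: 0.0303
grip_force: 0.0
```

Run:
```python
from h import *
s=st(); print(R.from_quat(s['eef_rot']).as_matrix()[:,2].round(3))
a=shot('side');shot('scene','s3')
X=np.array([.829,.559,0]);H=np.array([.627,.212,.05]);Y=np.array([-.559,.829,0])
for th in(1.5,1.6,1.7,1.75):
    e=H+.152*(-X*np.cos(th)+np.array([0,0,np.sin(th)]))
    print(th,[w2px(a,e+k*Y).round() for k in(-.112,.112)])
cv2.imwrite('pics/d3.png',cv2.resize(a['pixels'][130:350,150:400,::-1],(680,600)))
```

```text
{'time': 8.5, 'joint_positions': [-0.511, 0.499, 0.384, 1.094, -0.177, 1.578, 0.412], 'ee_pos': [0.685, 0.145, 0.308], 'eef_rot': [0.474, 0.881, -0.001, 0.001], 'ft_force': [1.21, -0.631, 1.056], 'width': 0.03, 'grip_force': 0.0}
[ 0.001 -0.004 -1.   ]
1.5 [array([215., 164.]), array([259., 260.])]
1.6 [array([207., 166.]), array([250., 263.])]
1.7 [array([200., 169.]), array([241., 266.])]
1.75 [array([196., 170.]), array([236., 268.])]
```

View pics/d3.png

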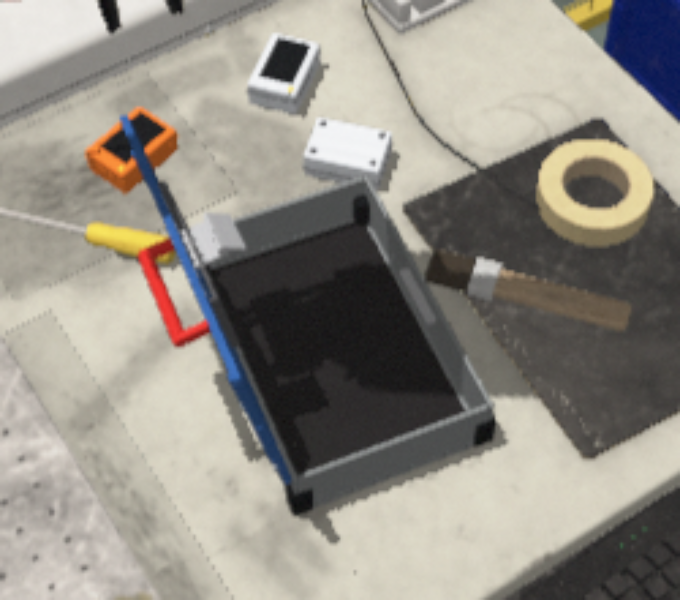

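Run:
```python
from h import *
s=shot('scene');d=shot('side')
for n,p in (('boxedge',[(382,178),(450,249)]),('vicebase near-left,front',[(438,308),(490,372)]),('orange',[(366,210)])): print(n,[px2w(s,*q,0).round(3) for q in p])
print('vice top',[px2w(s,*q,.06).round(3) for q in [(441,290),(468,286),(495,350),(525,335)]])
print('box top edge',[px2w(s,*q,.08).round(3) for q in [(385,150),(505,270)]])
print('clear guess', px2w(s,485,330,.03))
# housings refine from side crop d3
D=lambda u,v:px2w(d,u/2.72+150,v/2.72+130,.026)[:2].round(3)
print('H2',[D(*q) for q in [(323,124),(384,135),(374,168),(312,152)]]);print('H1 panel',[D(*q) for q in[(276,39),(310,44),(297,83),(264,77)]])
```

```text
boxedge [array([0.936, 0.047, 0.   ]), array([ 0.739, -0.146,  0.   ])]
vicebase near-left,front [array([ 0.577, -0.169,  0.   ]), array([ 0.488, -0.259,  0.   ])]
orange [array([0.791, 0.026, 0.   ])]
vice top [array([ 0.54 , -0.174,  0.06 ]), array([ 0.567, -0.204,  0.06 ]), array([ 0.461, -0.258,  0.06 ]), array([ 0.505, -0.285,  0.06 ])]
box top edge [array([0.9  , 0.036, 0.08 ]), array([ 0.6  , -0.242,  0.08 ])]
clear guess [ 0.52668301 -0.23962807  0.03      ]
H2 [array([ 0.614, -0.028]), array([ 0.563, -0.026]), array([0.564, 0.009]), array([0.616, 0.003])]
H1 panel [array([ 0.675, -0.114]), array([ 0.645, -0.115]), array([ 0.646, -0.068]), array([ 0.674, -0.069])]
```

View pics/s3.png

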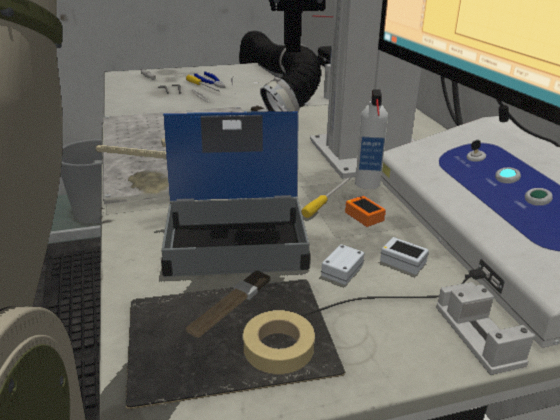

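Request:
arm_command:
  steps:
    - {"slide": [-0.01, -0.03, -0.02], "rot": [0, 0, 9.4], "grip": 1}
    - {"slide": [-0.01, -0.03, -0.02], "rot": [0, 0, 9.4], "grip": 1}
    - {"slide": [-0.01, -0.03, -0.02], "rot": [0, 0, 9.4], "grip": 1}
    - {"slide": [-0.01, -0.03, -0.02], "rot": [0, 0, 9.4], "grip": 1}
    - {"slide": [-0.01, -0.03, -0.02], "rot": [0, 0, 9.4], "grip": 1}
    - {"slide": [-0.01, -0.03, -0.02], "rot": [0, 0, 9.4], "grip": 1}
    - {"slide": [-0.01, -0.03, -0.02], "rot": [0, -10, 0], "grip": 1}
    - {"slide": [0, -0.028, -0.02], "rot": [0, -10, 0], "grip": 1}

```text
time: 9.7
ee_pos: [0.616, -0.0911, 0.1481]
eef_rot: [0.001, 0.984, -0.001, 0.178]
ft_force: [0.3, 0.4, -1.1]
width: 0.0868
grip_force: 0.0
```

```bash
cat > hs.py <<'E'
from h import *
def quads(c,z=.026,show=True):
    im=cv2.cvtColor(c['pixels'],cv2.COLOR_RGB2HSV)
    for x in eyes.look_for('housing_a',c)[:4]:
        b=np.round(x['bbox']).astype(int);l,t,r,q=np.clip(b,0,560)
        sub=c['pixels'][t:q,l:r].astype(int)
        m=(sub.max(2)<70).astype(np.uint8)   # dark panel / screws
        n,L,S,C=cv2.connectedComponentsWithStats(m)
        print('box',b.tolist(),round(x['conf'],2),'mid',px2w(c,(l+r)/2,(t+q)/2,.02)[:2].round(3))
        i=1+np.argmax(S[1:,4]) if n>1 else 0
        if n>1 and S[i,4]>60:
            ys,xs=np.where(L==i);rc=cv2.minAreaRect(np.c_[xs+l,ys+t].astype(np.float32))
            P=np.array([px2w(c,*p,z)[:2] for p in cv2.boxPoints(rc)]);e=P[1:]-P[:-1]
            print('  panel',S[i,4],P.mean(0).round(3),'sides',np.hypot(*e[0]).round(3),np.hypot(*e[1]).round(3),'ang',np.degrees(np.arctan2(e[:2,1],e[:2,0])).round(1))
        else: print('  screws',[px2w(c,l+C[j][0],t+C[j][1],z)[:2].round(3).tolist() for j in range(1,n) if S[j,4]>3][:6])
E
python3 - <<'E'
from hs import *
st();c=shot('wrist','w4');quads(c);c=shot('side','d4');quads(c)
E
```

```text
{'time': 9.7, 'joint_positions': [-0.178, 0.137, 0.288, 1.919, -0.106, 0.737, 1.736], 'ee_pos': [0.616, -0.091, 0.148], 'eef_rot': [0.001, 0.984, -0.001, 0.178], 'ft_force': [0.322, 0.432, -1.131], 'width': 0.087, 'grip_force': 0.0}
box [250, 163, 331, 232] 0.94 mid [ 0.661 -0.086]
  panel 1382 [ 0.666 -0.091] sides 0.026 0.043 ang [173.   83.8]
box [353, 66, 437, 163] 0.74 mid [ 0.589 -0.011]
  screws [[0.567, -0.026]]
box [359, 256, 378, 274] 0.43 mid [ 0.737 -0.011]
  screws [[0.733, -0.004]]
box [240, 146, 268, 167] 0.94 mid [ 0.662 -0.083]
  panel 158 [ 0.662 -0.092] sides 0.05 0.028 ang [-96.4 157.4]
box [180, 169, 216, 199] 0.87 mid [0.764 0.023]
  panel 74 [0.758 0.004] sides 0.022 0.027 ang [-120.6  134.7]
box [265, 170, 293, 198] 0.67 mid [ 0.588 -0.013]
  screws []
```

View pics/w4.png

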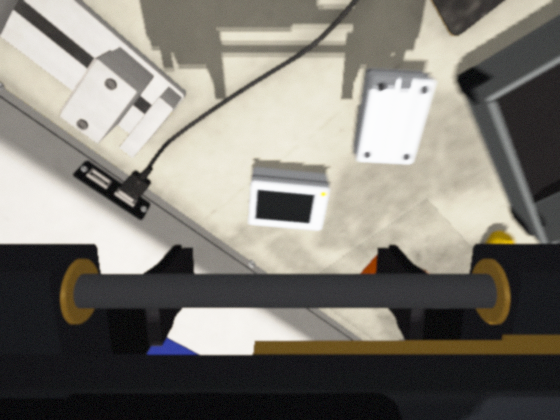

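Request:
arm_command:
  steps:
    - {"slide": [0.016, 0, -0.045], "rot": [0, 0, -3], "grip": 1}
    - {"slide": [0.016, 0, -0.045], "rot": [0, 0, 0], "grip": 1}
    - {"slide": [0.012, 0, -0.034], "rot": [0, 0, 0], "grip": 1}
    - {"slide": [0.006, 0, -0.016], "rot": [0, 0, 0], "grip": 1}
    - {"slide": [0, 0, 0], "rot": [0, 0, 0], "grip": 0.4}
    - {"slide": [0, 0, 0], "rot": [0, 0, 0], "grip": 0.4}
    - {"slide": [0, 0, 0], "rot": [0, 0, 0], "grip": 0.4}
    - {"slide": [0, 0, 0], "rot": [0, 0, 0], "grip": 0.4}
  newtons: 30

```text
time: 10.9
ee_pos: [0.6663, -0.091, 0.0102]
eef_rot: [0.027, 0.984, -0.006, 0.176]
ft_force: [-2.6, 1.0, 7.8]
width: 0.0639
grip_force: 29.9
```

Request:
arm_command:
  steps:
    - {"slide": [-0.01, 0, 0.03], "rot": [0, 0, 0], "grip": 0.4}
    - {"slide": [-0.03, 0, 0.04], "rot": [0.5, 10, 0], "grip": 0.4}
    - {"slide": [-0.03, 0.02, 0.04], "rot": [0.5, 10, 0], "grip": 0.4}
    - {"slide": [-0.03, 0.04, 0.03], "rot": [0, 0, 7.4], "grip": 0.4}
    - {"slide": [-0.028, 0.05, 0], "rot": [0, 0, 7.4], "grip": 0.4}
    - {"slide": [0, 0.06, 0], "rot": [0, 0, 7.4], "grip": 0.4}
    - {"slide": [0, 0.06, 0], "rot": [0, 0, 7.4], "grip": 0.4}
    - {"slide": [0, 0.06, 0], "rot": [0, 0, 7.4], "grip": 0.4}

```text
time: 11.9
ee_pos: [0.5418, 0.2001, 0.143]
eef_rot: [-0.293, 0.956, 0.003, 0.013]
ft_force: [0.9, -0.0, -1.1]
width: 0.0639
grip_force: 29.9
```

Run:
```python
from h import *
s=st();M=R.from_quat(s['eef_rot']).as_matrix();print(M.round(3).tolist());c=shot('wrist','w5')
C=np.array([.565,.170,0]);X=np.array([.829,.559,0]);Y=np.array([-.559,.829,0])
im=c['pixels'][:,:,::-1].copy()
for a,b in((-75,-112),(-75,112),(75,112),(75,-112)):
    for z,col in((.05,(0,0,255)),):
        u=w2px(c,C+X*a/1000+Y*b/1000+np.array([0,0,z])); print(a,b,u.round()); cv2.circle(im,tuple(int(t) for t in u),4,col,1) if abs(u).max()<2000 else 0
cv2.imwrite('pics/w5.png',im)
```

```text
{'time': 11.9, 'joint_positions': [-0.502, 0.263, 0.082, 1.723, -0.026, 1.13, 1.754], 'ee_pos': [0.542, 0.2, 0.143], 'eef_rot': [-0.293, 0.956, 0.003, 0.013], 'ft_force': [0.906, -0.022, -1.093], 'width': 0.064, 'grip_force': 29.862}
[[-0.828, -0.561, 0.024], [-0.561, 0.828, 0.013], [-0.027, -0.002, -1.0]]
-75 -112 [ 62. 106.]
-75 112 [396. 107.]
75 112 [379. 306.]
75 -112 [ 93. 305.]
```

View pics/w5.png

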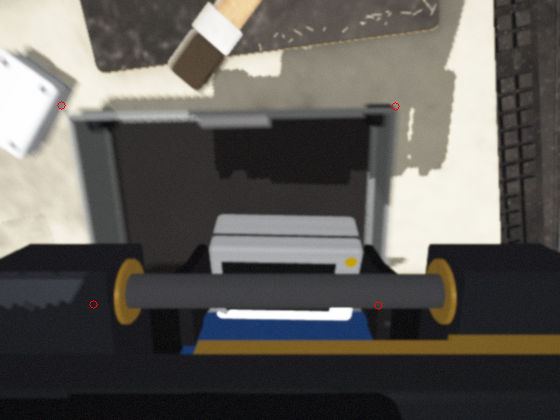

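Run:
```python
from h import *
c=shot('wrist')
P=[px2w(c,*p,.05)[:2] for p in((72,116),(393,107))];print(P,np.linalg.norm(P[1]-P[0]))
e=P[1]-P[0];print(np.degrees(np.arctan2(e[1],e[0])))
y=e/np.linalg.norm(e);x=np.array([y[1],-y[0]]);print('centre',(P[0]+P[1])/2+x*.075)
# held housing end edges in image
print('side inner right wall px->', px2w(c,368,150,.05))
```

```text
[array([0.5679938 , 0.05526706]), array([0.4390585 , 0.22858322])] 0.21601574824841172
126.64670896035759
centre [0.56370099 0.18669107]
side inner right wall px-> [0.47102422 0.23279458 0.05      ]
```

Run:
```python
from h import *
a=cv2.cvtColor(cv2.imread('pics/w5.png'),cv2.COLOR_BGR2GRAY)[:230].astype(np.float32)
c=shot('wrist');b=cv2.cvtColor(c['pixels'],cv2.COLOR_RGB2GRAY)[:230].astype(np.float32)
print(cv2.phaseCorrelate(a,b,cv2.createHanningWindow((560,230),5)));st()
print(np.round(c['pose'],3).tolist())
# front rim outer edge: first strong vertical change per column in rows 90..140
g=b[85:150]
for u in(110,150,180,300,330,360,385): print(u,g[:,u].astype(int)[::3].tolist())
```

```text
((-8.996210555707478, -5.046855309629223), 0.4571494970056746)
{'time': 12.05, 'joint_positions': [-0.503, 0.264, 0.079, 1.722, -0.027, 1.129, 1.753], 'ee_pos': [0.541, 0.202, 0.142], 'eef_rot': [-0.294, 0.956, 0.003, 0.013], 'ft_force': [0.084, -1.619, -1.099], 'width': 0.064, 'grip_force': 29.865}
[[-0.569, 0.79, 0.228, 0.481], [0.822, 0.547, 0.158, 0.166], [0.0, 0.278, -0.961, 0.304], [0.0, 0.0, 0.0, 1.0]]
110 [237, 201, 138, 139, 137, 138, 151, 191, 175, 149, 49, 48, 44, 44, 47, 44, 46, 45, 45, 48, 47, 46]
150 [238, 198, 139, 137, 137, 137, 153, 190, 189, 155, 49, 47, 43, 43, 45, 50, 49, 46, 44, 48, 47, 48]
180 [240, 218, 139, 140, 139, 141, 149, 192, 192, 163, 50, 47, 52, 45, 49, 47, 44, 50, 47, 45, 46, 50]
300 [138, 131, 127, 127, 121, 120, 105, 94, 97, 74, 29, 26, 28, 24, 25, 26, 25, 29, 22, 26, 27, 23]
330 [141, 138, 140, 137, 139, 137, 110, 97, 98, 82, 27, 23, 25, 28, 26, 19, 26, 25, 25, 27, 27, 24]
360 [134, 138, 133, 136, 131, 69, 79, 96, 46, 23, 23, 17, 27, 46, 55, 54, 63, 66, 66, 74, 77, 79]
385 [140, 142, 139, 140, 142, 141, 123, 108, 123, 116, 121, 122, 123, 130, 133, 131, 130, 139, 139, 143, 141, 141]
```

Run:
```python
from h import *
c=shot('wrist');b=cv2.cvtColor(c['pixels'],cv2.COLOR_RGB2GRAY).astype(int)
for v in(108,112,130,160): print(v,'L',b[v,30:110:4].tolist(),'R',b[v,340:420:4].tolist())
C=np.array([.565,.170,0]);X=np.array([.829,.559,0]);Y=np.array([-.559,.829,0])
for a,b_,z in((-75,-112,.05),(-75,112,.05),(-75,-112,0),(-75,112,0),(0,112,.05),(0,-112,.05)): print(a,b_,w2px(c,C+X*a/1000+Y*b_/1000+np.array([0,0,z])).round(1))
```

```text
108 L [254, 238, 148, 139, 132, 108, 189, 198, 183, 175, 170, 144, 144, 147, 144, 146, 147, 150, 154, 151] R [100, 103, 102, 103, 99, 98, 99, 99, 99, 100, 103, 99, 100, 135, 143, 141, 142, 147, 147, 148]
112 L [251, 182, 142, 138, 111, 137, 228, 212, 179, 175, 174, 175, 171, 169, 168, 167, 166, 164, 165, 164] R [99, 98, 98, 98, 100, 37, 33, 38, 35, 34, 66, 78, 95, 137, 141, 147, 144, 148, 225, 145]
130 L [137, 122, 115, 126, 209, 213, 208, 207, 192, 128, 69, 74, 72, 71, 69, 73, 74, 82, 84, 29] R [28, 26, 27, 26, 26, 25, 37, 100, 74, 74, 73, 79, 101, 140, 142, 144, 145, 208, 179, 147]
160 L [212, 213, 206, 211, 219, 221, 219, 208, 203, 195, 168, 73, 70, 75, 74, 70, 73, 74, 76, 89] R [24, 29, 28, 25, 22, 23, 68, 87, 72, 74, 75, 97, 128, 143, 145, 145, 142, 180, 143, 141]
-75 -112 [ 57.5 104.2]
-75 112 [392.5 106.3]
-75 -112 [ 95.1 104.8]
-75 112 [374.9 106.6]
0 112 [383.4 213.9]
0 -112 [ 74.8 212. ]
```

Request:
arm_command:
  steps:
    - {"slide": [-0.003, 0.008, -0.02], "rot": [-0.6, 1, 0], "grip": 0.4}
    - {"slide": [0, 0, -0.04], "rot": [0, 0, 0], "grip": 0.4}
    - {"slide": [0, 0, -0.03], "rot": [0, 0, 0], "grip": 0.4}
    - {"slide": [0, 0, -0.02], "rot": [0, 0, 0], "grip": 0.4}
    - {"slide": [0, 0, -0.01], "rot": [0, 0, 0], "grip": 0.4}
    - {"slide": [0, 0, -0.005], "rot": [0, 0, 0], "grip": 0.4}
    - {"slide": [0, 0, 0], "rot": [0, 0, 0], "grip": 0.4}
    - {"slide": [0, 0, 0], "rot": [0, 0, 0], "grip": 0.4}

```text
time: 13.1
ee_pos: [0.5391, 0.2055, 0.0184]
eef_rot: [-0.291, 0.957, 0.0, 0.003]
ft_force: [-7.2, -4.4, 12.9]
width: 0.064
grip_force: 30.0
```

Request:
arm_command:
  steps:
    - {"slide": [0, 0, 0], "rot": [0, 0, 0], "grip": 0.82}
    - {"slide": [0, 0, 0], "rot": [0, 0, 0], "grip": 0.82}
    - {"slide": [0, 0, 0.01], "rot": [0, 0, 0], "grip": 0.82}
    - {"slide": [0, 0, 0.03], "rot": [0, 0, 0], "grip": 0.82}
    - {"slide": [0, 0, 0.05], "rot": [0, 0, 0], "grip": 0.82}
    - {"slide": [0, -0.02, 0.05], "rot": [0, 0, 0], "grip": 0.82}
    - {"slide": [0, -0.06, 0.02], "rot": [0, 0, -5], "grip": 0.82}
    - {"slide": [0, -0.06, 0], "rot": [0, 0, -5], "grip": 0.82}

```text
time: 14.1
ee_pos: [0.5401, 0.0661, 0.18]
eef_rot: [-0.206, 0.979, 0.0, 0.005]
ft_force: [1.0, -1.0, -0.8]
width: 0.0716
grip_force: 0.0
```

Run:
```python
from hs import *
st();c=shot('wrist');c=shot('wrist','w6');quads(c);c=shot('scene','s6');quads(c);c=shot('side','d6');quads(c)
```

```text
{'time': 14.1, 'joint_positions': [-0.37, 0.172, 0.183, 1.754, -0.034, 1.208, 1.809], 'ee_pos': [0.54, 0.066, 0.18], 'eef_rot': [-0.206, 0.979, 0.0, 0.005], 'ft_force': [1.0, -0.98, -0.815], 'width': 0.072, 'grip_force': 0.0}
box [158, 177, 234, 252] 0.96 mid [ 0.589 -0.012]
  panel 83 [0.617 0.001] sides 0.019 0.005 ang [113.1  19.9]
box [392, 219, 471, 275] 0.73 mid [0.532 0.202]
  panel 1529 [0.537 0.209] sides 0.036 0.056 ang [-152.   113.1]
box [344, 198, 384, 228] 0.91 mid [0.745 0.013]
  panel 157 [0.764 0.018] sides 0.03 0.056 ang [   6.6 -117.6]
box [186, 229, 230, 249] 0.65 mid [0.534 0.203]
  panel 233 [0.541 0.204] sides 0.046 0.025 ang [ -59.5 -145.5]
box [316, 245, 365, 281] 0.58 mid [ 0.582 -0.013]
  screws []
box [163, 111, 297, 202] 0.33 mid [0.825 0.356]
  panel 2798 [0.932 0.391] sides 0.391 0.291 ang [ 32.4 -90.8]
box [180, 168, 216, 202] 0.7 mid [0.763 0.026]
  panel 74 [0.758 0.004] sides 0.022 0.027 ang [-120.6  134.7]
box [271, 253, 303, 289] 0.63 mid [0.526 0.203]
  panel 270 [0.536 0.197] sides 0.028 0.047 ang [-137.6  124.4]
```

View pics/w6.png

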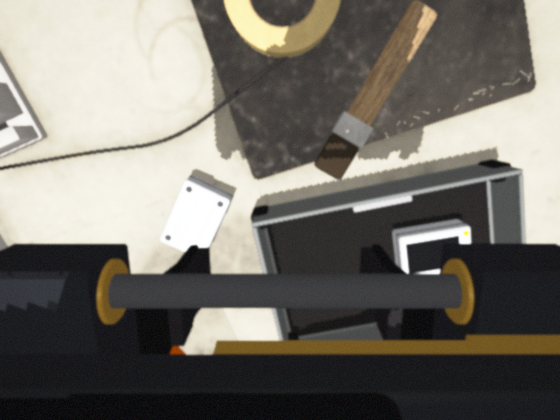

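Request:
arm_command:
  steps:
    - {"slide": [-0.004, -0.021, 0], "rot": [0, 0, -10.05], "grip": 0.82}
    - {"slide": [-0.004, -0.021, 0], "rot": [0, 0, -10.05], "grip": 0.82}
    - {"slide": [-0.004, -0.021, 0], "rot": [0, 0, -10.05], "grip": 0.82}
    - {"slide": [-0.004, -0.021, 0], "rot": [0, 0, -10.05], "grip": 0.82}
    - {"slide": [-0.004, -0.021, 0], "rot": [0, 0, -10.05], "grip": 0.82}
    - {"slide": [-0.004, -0.021, 0], "rot": [0, 0, -10.05], "grip": 0.82}
    - {"slide": [-0.004, -0.021, 0], "rot": [0, 0, -10.05], "grip": 0.82}
    - {"slide": [-0.004, -0.021, 0], "rot": [0, 0, -10.05], "grip": 0.82}

```text
time: 15.45
ee_pos: [0.5072, -0.1001, 0.177]
eef_rot: [0.475, 0.88, -0.002, 0.002]
ft_force: [-0.2, 0.3, 0.3]
width: 0.0709
grip_force: 0.0
```

Request:
arm_command:
  steps:
    - {"slide": [0, 0, 0], "rot": [0, 0, -10.05], "grip": 0.82}
    - {"slide": [0, 0, 0], "rot": [0, 0, -10.05], "grip": 0.82}
    - {"slide": [0, 0, 0], "rot": [0, 0, -10.05], "grip": 0.82}
    - {"slide": [0, 0, 0], "rot": [0, 0, -10.05], "grip": 0.82}
    - {"slide": [0, 0, 0], "rot": [0, 0, -10.05], "grip": 0.82}
    - {"slide": [0, 0, 0], "rot": [0, 0, -10.05], "grip": 0.82}
    - {"slide": [0, 0, 0], "rot": [0, 0, -10.05], "grip": 0.82}
    - {"slide": [0, 0, 0], "rot": [0, 0, 0], "grip": 0.82}

```text
time: 16.45
ee_pos: [0.5073, -0.0996, 0.1769]
eef_rot: [0.894, 0.449, -0.003, 0.001]
ft_force: [0.3, -0.2, 0.5]
width: 0.0714
grip_force: 0.0
```

Request:
arm_command:
  steps:
    - {"slide": [0, 0, 0], "rot": [7.2, -5.4, 0], "grip": 0.82}
    - {"slide": [0, 0, 0], "rot": [7.2, -5.4, 0], "grip": 0.82}
    - {"slide": [0, 0, 0], "rot": [7.2, -5.4, 0], "grip": 0.82}
    - {"slide": [0, 0, 0], "rot": [7.2, -5.4, 0], "grip": 0.82}
    - {"slide": [0, 0, 0], "rot": [7.2, -5.4, 0], "grip": 0.82}
    - {"slide": [0, 0, 0], "rot": [0, 0, 0], "grip": 0.82}
    - {"slide": [0, 0, 0], "rot": [0, 0, 0], "grip": 0.82}
    - {"slide": [0, 0, 0], "rot": [0, 0, 0], "grip": 0.82}

```text
time: 17.45
ee_pos: [0.5077, -0.0997, 0.1777]
eef_rot: [0.827, 0.416, 0.339, -0.17]
ft_force: [-0.2, -0.3, 0.0]
width: 0.0713
grip_force: 0.0
```

Run:
```python
from h import *
s=st();print(R.from_quat(s['eef_rot']).as_matrix().round(3).tolist())
```

```text
{'time': 17.45, 'joint_positions': [-0.019, 0.139, 0.657, 2.061, -0.958, 1.19, 0.478], 'ee_pos': [0.508, -0.1, 0.178], 'eef_rot': [0.827, 0.416, 0.339, -0.17], 'ft_force': [-0.207, -0.272, 0.022], 'width': 0.071, 'grip_force': 0.0}
[[0.424, 0.803, 0.419], [0.572, -0.596, 0.563], [0.702, 0.001, -0.712]]
```

Request:
arm_command:
  steps:
    - {"slide": [0, 0, 0], "rot": [-8, 6, 0], "grip": 0.82}
    - {"slide": [0, 0, 0], "rot": [-8, 6, 0], "grip": 0.82}
    - {"slide": [0, 0, 0], "rot": [-8, 6, 0], "grip": 0.82}
    - {"slide": [0, 0, 0], "rot": [-8, 6, 0], "grip": 0.82}
    - {"slide": [0, 0, 0], "rot": [-8, 6, 0], "grip": 0.82}
    - {"slide": [0, 0, 0], "rot": [-8, 6, 0], "grip": 0.82}
    - {"slide": [0, 0, 0], "rot": [-8, 6, 0], "grip": 0.82}
    - {"slide": [0, 0, 0], "rot": [-8, 6, 0], "grip": 0.82}

```text
time: 18.45
ee_pos: [0.5088, -0.0991, 0.1785]
eef_rot: [0.851, 0.427, -0.272, 0.138]
ft_force: [0.4, -0.8, -0.9]
width: 0.0713
grip_force: 0.0
```

Run:
```python
from h import *
s=st();print(R.from_quat(s['eef_rot']).as_matrix().round(3).tolist())
```

```text
{'time': 18.45, 'joint_positions': [-0.531, 0.455, 0.465, 1.591, 0.262, 1.559, -0.766], 'ee_pos': [0.509, -0.099, 0.178], 'eef_rot': [0.851, 0.427, -0.272, 0.138], 'ft_force': [0.383, -0.778, -0.873], 'width': 0.071, 'grip_force': 0.0}
[[0.488, 0.802, -0.345], [0.652, -0.597, -0.467], [-0.581, 0.003, -0.814]]
```

Request:
arm_command:
  steps:
    - {"slide": [0.01, 0.011, 0], "rot": [7.1, -5.3, 0], "grip": 0.82}
    - {"slide": [0.01, 0.011, 0], "rot": [7.1, -5.3, 0], "grip": 0.82}
    - {"slide": [0.01, 0.011, 0], "rot": [7.1, -5.3, 0], "grip": 0.82}
    - {"slide": [0.01, 0.011, 0], "rot": [7.1, -5.3, 0], "grip": 0.82}
    - {"slide": [0.01, 0.011, 0], "rot": [0, 0, -10.4], "grip": 0.82}
    - {"slide": [0.01, 0.011, 0], "rot": [0, 0, -10.4], "grip": 0.82}
    - {"slide": [0.01, 0.011, 0], "rot": [0, 0, -10.4], "grip": 0.82}
    - {"slide": [0.01, 0.011, 0], "rot": [0, 0, -10.4], "grip": 0.82}

```text
time: 19.45
ee_pos: [0.588, -0.0111, 0.178]
eef_rot: [0.995, 0.099, 0.002, -0.001]
ft_force: [-0.3, -0.1, -0.7]
width: 0.0714
grip_force: 0.0
```

Request:
arm_command:
  steps:
    - {"slide": [0, 0, -0.02], "rot": [0, 0, -6], "grip": 0.82}
    - {"slide": [0, 0, 0], "rot": [0, 0, -6], "grip": 0.82}
    - {"slide": [0, 0, 0], "rot": [0, 0, 0], "grip": 0.82}
    - {"slide": [0, 0, 0], "rot": [0, 0, 0], "grip": 0.82}
    - {"slide": [0, 0, 0], "rot": [0, 0, 0], "grip": 0.82}
    - {"slide": [0, 0, 0], "rot": [0, 0, 0], "grip": 0.82}
    - {"slide": [0, 0, 0], "rot": [0, 0, 0], "grip": 0.82}
    - {"slide": [0, 0, 0], "rot": [0, 0, 0], "grip": 0.82}

```text
time: 20.45
ee_pos: [0.587, -0.0128, 0.157]
eef_rot: [1.0, -0.004, 0.001, -0.001]
ft_force: [-0.9, 0.1, 1.1]
width: 0.0713
grip_force: 0.0
```

```bash
cat >> hs.py <<'E'
def bright(c,z=.026,near=None):
    # white top face blob nearest 'near'
    g=cv2.cvtColor(c['pixels'],cv2.COLOR_RGB2HSV);m=((g[:,:,2]>215)&(g[:,:,1]<22)).astype(np.uint8)
    m=cv2.morphologyEx(m,cv2.MORPH_OPEN,np.ones((3,3)))
    n,L,S,C=cv2.connectedComponentsWithStats(m)
    for i in range(1,n):
        if S[i,4]<150: continue
        ys,xs=np.where(L==i);rc=cv2.minAreaRect(np.c_[xs,ys].astype(np.float32))
        P=np.array([px2w(c,*p,z)[:2] for p in cv2.boxPoints(rc)]);e=P[1:]-P[:-1];ce=P.mean(0)
        if near is None or np.hypot(*(ce-near))<.05: print('blob',S[i,:].tolist(),ce.round(3),np.hypot(e[:2,0],e[:2,1]).round(3),np.degrees(np.arctan2(e[:2,1],e[:2,0])).round(1))
E
python3 - <<'E'
from hs import *
st()
for n in('wrist','side','scene'):
    c=shot(n,n+'7');print(n);quads(c);bright(c,near=np.array([.59,-.01]))
E
```

```text
{'time': 20.45, 'joint_positions': [-0.488, 0.313, 0.526, 1.678, -0.17, 1.194, -1.499], 'ee_pos': [0.587, -0.013, 0.157], 'eef_rot': [1.0, -0.004, 0.001, -0.001], 'ft_force': [-0.86, 0.084, 1.102], 'width': 0.071, 'grip_force': 0.0}
wrist
box [258, 157, 311, 236] 0.7 mid [ 0.593 -0.012]
  screws []
box [26, 220, 79, 245] 0.68 mid [0.562 0.189]
  panel 268 [0.568 0.194] sides 0.025 0.015 ang [-90.3 170.8]
side
box [182, 170, 214, 199] 0.86 mid [0.764 0.025]
  panel 73 [0.758 0.004] sides 0.022 0.027 ang [-120.6  134.7]
box [262, 173, 293, 201] 0.82 mid [ 0.589 -0.004]
  screws [[0.567, 0.029]]
box [271, 252, 301, 287] 0.61 mid [0.529 0.2  ]
  panel 270 [0.536 0.197] sides 0.028 0.047 ang [-137.6  124.4]
blob [264, 174, 28, 18, 352] [ 0.591 -0.013] [0.044 0.062] [-85.8 176.9]
scene
box [342, 196, 384, 227] 0.95 mid [0.749 0.017]
  panel 156 [0.764 0.018] sides 0.03 0.055 ang [   6.8 -117.1]
box [318, 244, 366, 281] 0.89 mid [ 0.584 -0.014]
  screws []
box [187, 230, 230, 247] 0.66 mid [0.536 0.204]
  panel 231 [0.541 0.204] sides 0.046 0.025 ang [ -59.5 -145.5]
blob [331, 248, 28, 20, 310] [ 0.588 -0.018] [0.064 0.035] [  -4.  -126.5]
```

View pics/wrist7.png

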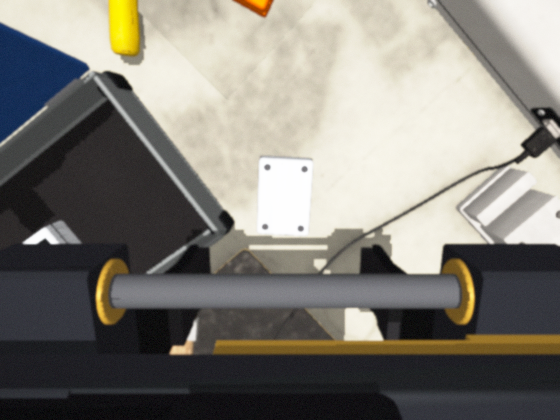

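Request:
arm_command:
  steps:
    - {"slide": [0.005, 0.0, -0.04], "rot": [0, 0, -2], "grip": 0.68}
    - {"slide": [0, 0, -0.04], "rot": [0, 0, 0], "grip": 0.68}
    - {"slide": [0, 0, -0.04], "rot": [0, 0, 0], "grip": 0.68}
    - {"slide": [0, 0, -0.024], "rot": [0, 0, 0], "grip": 0.68}
    - {"slide": [0, 0, 0], "rot": [0, 0, 0], "grip": 0.2}
    - {"slide": [0, 0, 0], "rot": [0, 0, 0], "grip": 0.2}
    - {"slide": [0, 0, 0], "rot": [0, 0, 0], "grip": 0.2}
    - {"slide": [0, 0, 0], "rot": [0, 0, 0], "grip": 0.2}

```text
time: 21.75
ee_pos: [0.5929, -0.0127, 0.0144]
eef_rot: [1.0, -0.021, 0.002, -0.001]
ft_force: [-1.1, 0.7, 7.0]
width: 0.0436
grip_force: 30.0
```

Request:
arm_command:
  steps:
    - {"slide": [0, 0, 0.05], "rot": [0, 0, 0], "grip": 0.2}
    - {"slide": [-0.015, -0.015, 0.03], "rot": [0, 0, 9.2], "grip": 0.2}
    - {"slide": [-0.014, -0.015, 0], "rot": [0, 0, 9.2], "grip": 0.2}
    - {"slide": [-0.014, -0.015, 0], "rot": [0, 0, 9.2], "grip": 0.2}
    - {"slide": [-0.014, -0.015, 0], "rot": [0, 0, 9.2], "grip": 0.2}
    - {"slide": [-0.014, -0.015, 0], "rot": [0, 0, 9.2], "grip": 0.2}
    - {"slide": [-0.014, -0.015, 0], "rot": [0, 0, 9.2], "grip": 0.2}
    - {"slide": [0, 0, 0], "rot": [0, 0, 0], "grip": 0.2}

```text
time: 22.75
ee_pos: [0.5062, -0.104, 0.0934]
eef_rot: [0.896, 0.443, 0.0, -0.002]
ft_force: [0.6, -0.5, -0.9]
width: 0.0442
grip_force: 29.9
```

Request:
arm_command:
  steps:
    - {"slide": [0, 0, -0.04], "rot": [0, 0, 0], "grip": 0.2}
    - {"slide": [0, 0, -0.03], "rot": [0, 0, 0], "grip": 0.2}
    - {"slide": [0, 0, -0.008], "rot": [0, 0, 0], "grip": 0.2}
    - {"slide": [0, 0, -0.002], "rot": [0, 0, 0], "grip": 0.2}
    - {"slide": [0, 0, 0], "rot": [0, 0, 0], "grip": 0.2}
    - {"slide": [0, 0, 0], "rot": [0, 0, 0], "grip": 0.6}
    - {"slide": [0, 0, 0], "rot": [0, 0, 0], "grip": 0.6}
    - {"slide": [0, 0, 0], "rot": [0, 0, 0], "grip": 0.6}

```text
time: 23.75
ee_pos: [0.5072, -0.1027, 0.0133]
eef_rot: [0.896, 0.444, 0.0, -0.001]
ft_force: [0.6, 0.5, 0.4]
width: 0.0518
grip_force: 0.0
```

Request:
arm_command:
  steps:
    - {"slide": [0, 0, 0.001], "rot": [7.2, -5.4, 0], "grip": 0.6}
    - {"slide": [0, 0, 0], "rot": [7.2, -5.4, 0], "grip": 0.6}
    - {"slide": [0, 0, 0], "rot": [7.2, -5.4, 0], "grip": 0.6}
    - {"slide": [0, 0, 0], "rot": [7.2, -5.4, 0], "grip": 0.6}
    - {"slide": [0, 0, 0], "rot": [7.2, -5.4, 0], "grip": 0.6}
    - {"slide": [0, 0, 0], "rot": [0, 0, 0], "grip": 0.2}
    - {"slide": [0, 0, 0], "rot": [0, 0, 0], "grip": 0.2}
    - {"slide": [0, 0, 0], "rot": [0, 0, 0], "grip": 0.2}
  newtons: 35

```text
time: 24.75
ee_pos: [0.5078, -0.1014, 0.0147]
eef_rot: [0.827, 0.412, 0.341, -0.173]
ft_force: [-0.3, -0.6, -1.7]
width: 0.0434
grip_force: 35.0
```

Run:
```python
from h import *
s=st();print(R.from_quat(s['eef_rot']).as_matrix().round(3).tolist())
```

```text
{'time': 24.75, 'joint_positions': [0.446, 0.435, 0.172, 2.111, -1.139, 0.984, 0.814], 'ee_pos': [0.508, -0.101, 0.015], 'eef_rot': [0.827, 0.412, 0.341, -0.173], 'ft_force': [-0.272, -0.65, -1.657], 'width': 0.043, 'grip_force': 34.959}
[[0.427, 0.8, 0.421], [0.563, -0.6, 0.568], [0.707, -0.005, -0.707]]
```

Request:
arm_command:
  steps:
    - {"slide": [0, 0, 0.04], "rot": [0, 0, 0], "grip": 0.2}
    - {"slide": [0, 0, 0.03], "rot": [-4, 3, 0], "grip": 0.2}
    - {"slide": [0, 0, 0], "rot": [-7.2, 5.4, 0], "grip": 0.2}
    - {"slide": [0, 0, 0], "rot": [-7.2, 5.4, 0], "grip": 0.2}
    - {"slide": [0, 0, 0], "rot": [-7.2, 5.4, 0], "grip": 0.2}
    - {"slide": [0, 0, 0], "rot": [-7.2, 5.4, 0], "grip": 0.2}
    - {"slide": [0, 0, 0], "rot": [-7.2, 5.4, 0], "grip": 0.2}
    - {"slide": [0, 0, 0], "rot": [-7.2, 5.4, 0], "grip": 0.2}

```text
time: 25.75
ee_pos: [0.5087, -0.1013, 0.0859]
eef_rot: [0.889, 0.442, -0.109, 0.057]
ft_force: [-0.1, 0.5, -1.9]
width: 0.0434
grip_force: 35.0
```

Request:
arm_command:
  steps:
    - {"slide": [0, 0, 0], "rot": [-7.2, 5.4, 0], "grip": 0.2}
    - {"slide": [0, 0, 0], "rot": [-7.2, 5.4, 0], "grip": 0.2}
    - {"slide": [0, 0, 0], "rot": [-7.2, 5.4, 0], "grip": 0.2}
    - {"slide": [0, 0, 0], "rot": [-3.2, 2.4, 0], "grip": 0.2}
    - {"slide": [0, 0, 0], "rot": [0, 0, 0], "grip": 0.2}
    - {"slide": [0, 0, 0], "rot": [0, 0, 0], "grip": 0.2}
    - {"slide": [0, 0, 0], "rot": [0, 0, 0], "grip": 0.2}
    - {"slide": [0, 0, 0], "rot": [0, 0, 0], "grip": 0.2}

```text
time: 26.75
ee_pos: [0.5071, -0.1031, 0.0847]
eef_rot: [0.829, 0.41, -0.341, 0.171]
ft_force: [-0.5, -0.1, -2.0]
width: 0.0436
grip_force: 35.0
```

Run:
```python
from h import *
s=st();print(R.from_quat(s['eef_rot']).as_matrix().round(3).tolist())
c=shot('scene','s8')
cv2.imwrite('pics/s8.png',cv2.resize(c['pixels'][150:390,230:550,::-1],(800,600)))
```

```text
{'time': 26.75, 'joint_positions': [-0.392, 0.641, 0.244, 1.577, 0.37, 1.539, -0.931], 'ee_pos': [0.507, -0.103, 0.085], 'eef_rot': [0.829, 0.41, -0.341, 0.171], 'ft_force': [-0.486, -0.096, -1.989], 'width': 0.044, 'grip_force': 34.958}
[[0.432, 0.796, -0.425], [0.563, -0.606, -0.562], [-0.705, 0.004, -0.709]]
```

View pics/s8.png

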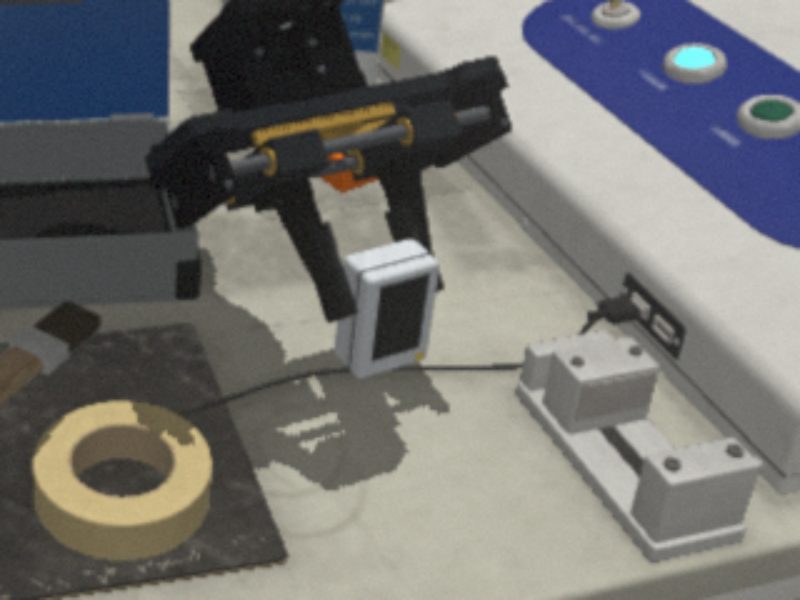

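Request:
arm_command:
  steps:
    - {"slide": [0, 0, -0.03], "rot": [0, 0, 0], "grip": 0.2}
    - {"slide": [0, 0, -0.015], "rot": [0, 0, 0], "grip": 0.2}
    - {"slide": [0, 0, -0.006], "rot": [0, 0, 0], "grip": 0.2}
    - {"slide": [0, 0, -0.002], "rot": [0, 0, 0], "grip": 0.2}
    - {"slide": [0, 0, -0.001], "rot": [0, 0, 0], "grip": 0.2}
    - {"slide": [0, 0, 0], "rot": [0, 0, 0], "grip": 0.2}
    - {"slide": [0, 0, 0], "rot": [0, 0, 0], "grip": 0.2}
    - {"slide": [0, 0, 0], "rot": [0, 0, 0], "grip": 0.2}

```text
time: 27.8
ee_pos: [0.5065, -0.1029, 0.0336]
eef_rot: [0.828, 0.409, -0.343, 0.171]
ft_force: [-7.4, 6.0, 25.0]
width: 0.0436
grip_force: 35.0
```

Request:
arm_command:
  steps:
    - {"slide": [0, 0, 0.0015], "rot": [0, 0, 0], "grip": 0.2}
    - {"slide": [0, 0, 0], "rot": [0, 0, 0], "grip": 0.6}
    - {"slide": [0, 0, 0], "rot": [0, 0, 0], "grip": 0.6}
    - {"slide": [0, 0, 0], "rot": [0, 0, 0], "grip": 0.6}
    - {"slide": [0.004, 0.006, 0.007], "rot": [0, 0, 0], "grip": 0.6}
    - {"slide": [0.013, 0.017, 0.021], "rot": [0, 0, 0], "grip": 0.6}
    - {"slide": [0.017, 0.022, 0.028], "rot": [0, 0, 0], "grip": 0.6}
    - {"slide": [0, 0, 0.04], "rot": [0, 0, 0], "grip": 0.6}

```text
time: 28.8
ee_pos: [0.5418, -0.0551, 0.1278]
eef_rot: [0.827, 0.412, -0.341, 0.171]
ft_force: [-0.4, -1.3, 0.7]
width: 0.0522
grip_force: 0.0
```

Run:
```python
from hs import *
st()
c=shot('scene','s9');quads(c);d=shot('side','d9');quads(d);w=shot('wrist','w9')
X=np.hstack([cv2.resize(c['pixels'][200:350,300:450,::-1],(400,400)),cv2.resize(d['pixels'][120:240,230:350,::-1],(400,400))]);cv2.imwrite('pics/c9.png',X)
```

```text
{'time': 28.8, 'joint_positions': [-0.428, 0.669, 0.232, 1.425, 0.347, 1.677, -0.92], 'ee_pos': [0.542, -0.055, 0.128], 'eef_rot': [0.827, 0.412, -0.341, 0.171], 'ft_force': [-0.385, -1.292, 0.746], 'width': 0.052, 'grip_force': 0.0}
box [189, 226, 228, 249] 0.77 mid [0.538 0.205]
  panel 237 [0.539 0.202] sides 0.048 0.027 ang [ -54.3 -144.1]
box [346, 199, 376, 226] 0.73 mid [0.744 0.019]
  panel 199 [0.752 0.016] sides 0.039 0.07 ang [ -59.3 -159.3]
box [360, 275, 404, 328] 0.63 mid [ 0.526 -0.101]
  panel 470 [ 0.51  -0.111] sides 0.071 0.024 ang [ 16.1 -71.5]
box [182, 170, 215, 198] 0.96 mid [0.763 0.023]
  panel 72 [0.758 0.004] sides 0.023 0.027 ang [-118.6  136.2]
box [269, 252, 299, 289] 0.8 mid [0.532 0.203]
  panel 285 [0.535 0.196] sides 0.028 0.048 ang [-139.9  122.5]
```

View pics/c9.png

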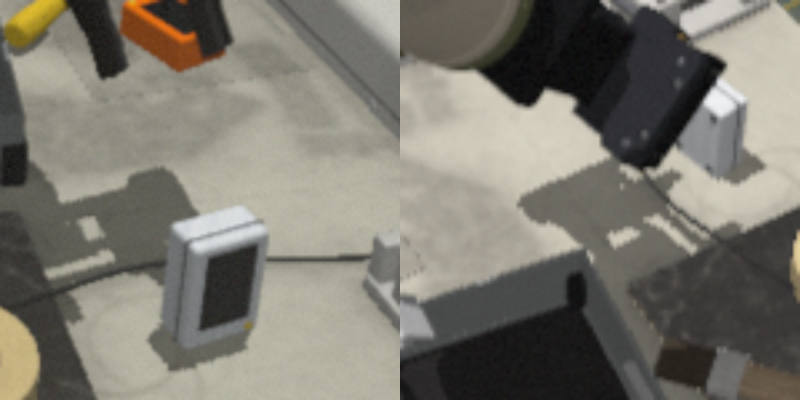

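Request:
arm_command:
  steps:
    - {"slide": [0, 0, 0.02], "rot": [7.2, -5.4, 0], "grip": 0.6}
    - {"slide": [-0.01, -0.014, 0.005], "rot": [7.2, -5.4, 0], "grip": 0.6}
    - {"slide": [-0.01, -0.014, 0], "rot": [7.2, -5.4, 0], "grip": 0.6}
    - {"slide": [-0.011, -0.014, 0], "rot": [7.2, -5.4, 0], "grip": 0.6}
    - {"slide": [-0.011, -0.014, 0], "rot": [7.2, -5.4, 0], "grip": 0.6}
    - {"slide": [-0.011, -0.014, 0], "rot": [7.2, -5.4, 0], "grip": 0.6}
    - {"slide": [-0.011, -0.015, 0], "rot": [7.2, -5.4, 0], "grip": 0.6}
    - {"slide": [-0.011, -0.015, 0], "rot": [7.2, -5.4, 0], "grip": 0.6}

```text
time: 30.05
ee_pos: [0.4656, -0.1583, 0.1528]
eef_rot: [0.87, 0.432, 0.212, -0.107]
ft_force: [-0.4, -1.3, -1.0]
width: 0.0522
grip_force: 0.0
```

Request:
arm_command:
  steps:
    - {"slide": [0, 0, 0], "rot": [7.2, -5.4, 0], "grip": 0.64}
    - {"slide": [0, 0, 0], "rot": [7.2, -5.4, 0], "grip": 0.64}
    - {"slide": [0, 0, -0.02], "rot": [0, 0, 0], "grip": 0.64}
    - {"slide": [0, 0, -0.02], "rot": [0, 0, 0], "grip": 0.64}
    - {"slide": [0, 0, 0], "rot": [0, 0, 0], "grip": 0.64}
    - {"slide": [0, 0, 0], "rot": [0, 0, 0], "grip": 0.64}
    - {"slide": [0, 0, 0], "rot": [0, 0, 0], "grip": 0.64}
    - {"slide": [0, 0, 0], "rot": [0, 0, 0], "grip": 0.64}

```text
time: 31.05
ee_pos: [0.4663, -0.1578, 0.1132]
eef_rot: [0.827, 0.411, 0.342, -0.173]
ft_force: [-0.5, 0.5, -0.0]
width: 0.0557
grip_force: 0.0
```

Run:
```python
from hs import *
s=st();M=R.from_quat(s['eef_rot']).as_matrix();print(M.round(3).tolist())
t=np.array([.5055,-.104,.034]);print('to go',(t-s['ee_pos']).round(4),'in tool',(M.T@(t-s['ee_pos'])).round(4))
for n in('scene','side'):
    c=shot(n,n+'10');print([(np.round(x['bbox']).tolist(),round(x['conf'],2)) for x in eyes.look_for('housing_a',c)],w2px(c,[.5055,-.1045,.032]).round())
    if n=='scene':
        for z in(0,.064): print([w2px(c,np.array([.5055,-.1045,z])+a*.013*np.array([.6,.8,0])+b*.022*np.array([.8,-.6,0])).round().tolist() for a in(-1,1) for b in(-1,1)])
```

```text
{'time': 31.05, 'joint_positions': [0.353, 0.271, 0.44, 2.074, -0.981, 1.211, 0.695], 'ee_pos': [0.466, -0.158, 0.113], 'eef_rot': [0.827, 0.411, 0.342, -0.173], 'ft_force': [-0.483, 0.465, -0.029], 'width': 0.056, 'grip_force': 0.0}
[[0.428, 0.798, 0.424], [0.561, -0.602, 0.568], [0.709, -0.005, -0.706]]
to go [ 0.0392  0.0538 -0.0792] in tool [-0.0091 -0.0007  0.103 ]
[([344.0, 196.0, 384.0, 229.0], 0.97), ([187.0, 228.0, 230.0, 249.0], 0.82), ([358.0, 280.0, 394.0, 330.0], 0.69), ([300.0, 182.0, 350.0, 219.0], 0.48)] [380. 304.]
[[369.0, 332.0], [396.0, 324.0], [359.0, 320.0], [386.0, 312.0]]
[[374.0, 295.0], [402.0, 287.0], [363.0, 284.0], [391.0, 276.0]]
[([314.0, 140.0, 333.0, 173.0], 0.85), ([181.0, 170.0, 217.0, 200.0], 0.81), ([269.0, 255.0, 302.0, 290.0], 0.69)] [322. 156.]
```

Request:
arm_command:
  steps:
    - {"slide": [-0.004, -0.005, -0.0065], "rot": [0, 0, 0], "grip": 0.64}
    - {"slide": [0.0109, 0.0146, -0.0182], "rot": [0, 0, 0], "grip": 0.64}
    - {"slide": [0.0109, 0.0146, -0.0182], "rot": [0, 0, 0], "grip": 0.64}
    - {"slide": [0.0109, 0.0146, -0.0182], "rot": [0, 0, 0], "grip": 0.64}
    - {"slide": [0.0109, 0.0146, -0.0182], "rot": [0, 0, 0], "grip": 0.64}
    - {"slide": [0, 0, 0], "rot": [0, 0, 0], "grip": 0.64}
    - {"slide": [0, 0, 0], "rot": [0, 0, 0], "grip": 0.2}
    - {"slide": [0, 0, 0], "rot": [0, 0, 0], "grip": 0.2}

```text
time: 32.25
ee_pos: [0.5056, -0.1055, 0.0339]
eef_rot: [0.827, 0.41, 0.342, -0.173]
ft_force: [-0.4, -0.6, 0.2]
width: 0.0437
grip_force: 35.0
```

Request:
arm_command:
  steps:
    - {"slide": [0, 0, 0], "rot": [0, 0, 0], "grip": 0.2}
    - {"slide": [0, 0, 0], "rot": [0, 0, 0], "grip": 0.2}
    - {"slide": [0, 0, 0.03], "rot": [0, 0, 0], "grip": 0.2}
    - {"slide": [0, 0, 0.03], "rot": [0, 0, 0], "grip": 0.2}
    - {"slide": [0, 0, 0], "rot": [-7.2, 5.4, 0], "grip": 0.2}
    - {"slide": [0, 0, 0], "rot": [-7.2, 5.4, 0], "grip": 0.2}
    - {"slide": [0, 0, 0], "rot": [-7.2, 5.4, 0], "grip": 0.2}
    - {"slide": [0, 0, 0], "rot": [-7.2, 5.4, 0], "grip": 0.2}

```text
time: 33.25
ee_pos: [0.5058, -0.1047, 0.094]
eef_rot: [0.893, 0.443, 0.069, -0.035]
ft_force: [-0.8, -0.3, -2.4]
width: 0.0439
grip_force: 35.0
```

Request:
arm_command:
  steps:
    - {"slide": [0, 0, 0], "rot": [-7.2, 5.4, 0], "grip": 0.2}
    - {"slide": [0, 0, 0], "rot": [-7.2, 5.4, 0], "grip": 0.2}
    - {"slide": [0, 0, 0], "rot": [-7.2, 5.4, 0], "grip": 0.2}
    - {"slide": [0, 0, 0], "rot": [-7.2, 5.4, 0], "grip": 0.2}
    - {"slide": [0, 0, 0], "rot": [-7.2, 5.4, 0], "grip": 0.2}
    - {"slide": [0, 0, 0], "rot": [-7.2, 5.4, 0], "grip": 0.2}
    - {"slide": [0, 0, 0], "rot": [0, 0, 0], "grip": 0.2}
    - {"slide": [0, 0, 0], "rot": [0, 0, 0], "grip": 0.2}

```text
time: 34.25
ee_pos: [0.5056, -0.1052, 0.0936]
eef_rot: [0.829, 0.41, -0.34, 0.17]
ft_force: [0.3, -1.3, -0.3]
width: 0.0436
grip_force: 35.0
```

Request:
arm_command:
  steps:
    - {"slide": [0, 0, -0.03], "rot": [0, 0, 0], "grip": 0.2}
    - {"slide": [0, 0, -0.03], "rot": [0, 0, 0], "grip": 0.2}
    - {"slide": [0, 0, -0.012], "rot": [0, 0, 0], "grip": 0.2}
    - {"slide": [0, 0, -0.004], "rot": [0, 0, 0], "grip": 0.2}
    - {"slide": [0, 0, -0.002], "rot": [0, 0, 0], "grip": 0.2}
    - {"slide": [0, 0, 0], "rot": [0, 0, 0], "grip": 0.2}
    - {"slide": [0, 0, 0], "rot": [0, 0, 0], "grip": 0.2}
    - {"slide": [0, 0, 0], "rot": [0, 0, 0], "grip": 0.2}

```text
time: 35.25
ee_pos: [0.506, -0.1043, 0.0158]
eef_rot: [0.828, 0.41, -0.341, 0.171]
ft_force: [-0.1, 1.4, 3.9]
width: 0.0435
grip_force: 35.0
```

Request:
arm_command:
  steps:
    - {"slide": [0, 0, 0], "rot": [0, 0, 0], "grip": 0.6}
    - {"slide": [0, 0, 0], "rot": [0, 0, 0], "grip": 0.6}
    - {"slide": [0, 0, 0], "rot": [0, 0, 0], "grip": 0.6}
    - {"slide": [0.013, 0.017, 0.021], "rot": [0, 0, 0], "grip": 0.6}
    - {"slide": [0.017, 0.022, 0.028], "rot": [0, 0, 0], "grip": 0.6}
    - {"slide": [0, 0, 0.04], "rot": [7.2, -5.4, 0], "grip": 1}
    - {"slide": [-0.01, -0.013, 0.02], "rot": [7.2, -5.4, 0], "grip": 1}
    - {"slide": [-0.01, -0.013, 0.02], "rot": [7.2, -5.4, 0], "grip": 1}

```text
time: 36.25
ee_pos: [0.516, -0.0916, 0.1455]
eef_rot: [0.885, 0.439, -0.137, 0.069]
ft_force: [-0.4, -0.1, 0.7]
width: 0.0743
grip_force: 0.0
```

Request:
arm_command:
  steps:
    - {"slide": [-0.01, -0.013, 0], "rot": [7.2, -5.4, 0], "grip": 1}
    - {"slide": [-0.02, -0.025, 0], "rot": [7.2, -5.4, 0], "grip": 1}
    - {"slide": [0, 0, 0], "rot": [0, 0, 10], "grip": 1}
    - {"slide": [0, 0, 0], "rot": [0, 0, 10], "grip": 1}
    - {"slide": [0, 0, 0], "rot": [0, 0, 10], "grip": 1}
    - {"slide": [0, 0, 0], "rot": [0, 0, 10], "grip": 1}
    - {"slide": [0, 0, 0], "rot": [0, 0, 10], "grip": 1}
    - {"slide": [0, 0, 0], "rot": [0, 0, 10], "grip": 1}

```text
time: 37.25
ee_pos: [0.4854, -0.1295, 0.1442]
eef_rot: [0.551, 0.834, -0.001, -0.002]
ft_force: [0.7, 0.1, 0.6]
width: 0.0871
grip_force: 0.0
```

Request:
arm_command:
  steps:
    - {"slide": [0, 0, 0], "rot": [0, 0, 10], "grip": 1}
    - {"slide": [0, 0, 0], "rot": [0, 0, 10], "grip": 1}
    - {"slide": [0, 0, 0], "rot": [0, 0, 10], "grip": 1}
    - {"slide": [0, 0, 0], "rot": [0, 0, 0], "grip": 1}
    - {"slide": [0, 0, 0], "rot": [0, 0, 0], "grip": 1}
    - {"slide": [0, 0, 0], "rot": [0, 0, 0], "grip": 1}
    - {"slide": [0, 0, 0], "rot": [0, 0, 0], "grip": 1}
    - {"slide": [0, 0, 0], "rot": [0, 0, 0], "grip": 1}

```text
time: 38.25
ee_pos: [0.4856, -0.1294, 0.1443]
eef_rot: [0.319, 0.948, -0.001, -0.001]
ft_force: [-0.2, 0.1, 0.0]
width: 0.0877
grip_force: 0.0
```

Run:
```python
from hs import *
st()
for n in('wrist','scene','side'):
    c=shot(n,n+'11');print(n);quads(c)
```

```text
{'time': 38.25, 'joint_positions': [-0.106, 0.122, 0.295, 1.893, -0.038, 1.135, 1.124], 'ee_pos': [0.486, -0.129, 0.144], 'eef_rot': [0.319, 0.948, -0.001, -0.001], 'ft_force': [-0.215, 0.101, 0.047], 'width': 0.088, 'grip_force': 0.0}
wrist
box [280, 176, 364, 237] 0.88 mid [ 0.505 -0.105]
  panel 1896 [ 0.508 -0.102] sides 0.027 0.045 ang [143.4  52.8]
scene
box [344, 198, 375, 227] 0.83 mid [0.743 0.021]
  panel 145 [0.765 0.02 ] sides 0.03 0.048 ang [   7.1 -116.3]
box [353, 292, 408, 338] 0.71 mid [ 0.498 -0.109]
  panel 427 [ 0.506 -0.103] sides 0.032 0.056 ang [ -11.9 -129.4]
box [187, 231, 228, 246] 0.66 mid [0.535 0.205]
  panel 222 [0.539 0.203] sides 0.046 0.021 ang [ -59.5 -145.5]
box [163, 112, 300, 201] 0.65 mid [0.827 0.353]
  panel 1885 [0.931 0.423] sides 0.154 0.22 ang [ -58.2 -149. ]
side
box [180, 168, 217, 199] 0.95 mid [0.763 0.022]
  panel 73 [0.758 0.004] sides 0.022 0.027 ang [-120.6  134.7]
box [308, 148, 340, 178] 0.76 mid [ 0.5   -0.096]
  panel 168 [ 0.505 -0.104] sides 0.051 0.029 ang [-125.6  126.2]
box [270, 253, 302, 288] 0.76 mid [0.529 0.202]
  panel 271 [0.536 0.197] sides 0.028 0.047 ang [-137.6  124.4]
```

Request:
arm_command:
  steps:
    - {"slide": [0.0205, 0.0265, -0.03], "rot": [0, 0, 0], "grip": 1}
    - {"slide": [0, 0, -0.04], "rot": [0, 0, 0], "grip": 1}
    - {"slide": [0, 0, -0.04], "rot": [0, 0, 0], "grip": 1}
    - {"slide": [0, 0, -0.022], "rot": [0, 0, 0], "grip": 1}
    - {"slide": [0, 0, 0], "rot": [0, 0, 0], "grip": 0.4}
    - {"slide": [0, 0, 0], "rot": [0, 0, 0], "grip": 0.4}
    - {"slide": [0, 0, 0], "rot": [0, 0, 0], "grip": 0.4}
    - {"slide": [0, 0, 0], "rot": [0, 0, 0], "grip": 0.4}

```text
time: 39.55
ee_pos: [0.5069, -0.1031, 0.0134]
eef_rot: [0.319, 0.948, -0.001, -0.0]
ft_force: [-1.2, -0.8, 7.2]
width: 0.0638
grip_force: 35.0
```

Request:
arm_command:
  steps:
    - {"slide": [0, 0, 0.04], "rot": [0, 0, 0], "grip": 0.4}
    - {"slide": [0, 0.02, 0.05], "rot": [0, 0, 10.2], "grip": 0.4}
    - {"slide": [0.01, 0.035, 0.037], "rot": [0, 0, 10.2], "grip": 0.4}
    - {"slide": [0.014, 0.036, 0], "rot": [0, 0, 10.2], "grip": 0.4}
    - {"slide": [0.015, 0.036, 0], "rot": [0, 0, 10.2], "grip": 0.4}
    - {"slide": [0.015, 0.036, 0], "rot": [0, 0, 10.2], "grip": 0.4}
    - {"slide": [0.015, 0.036, 0], "rot": [0, 0, 10.2], "grip": 0.4}
    - {"slide": [0.015, 0.036, 0], "rot": [0, 0, 10.2], "grip": 0.4}

```text
time: 40.55
ee_pos: [0.5904, 0.1333, 0.1395]
eef_rot: [-0.297, 0.955, -0.001, -0.0]
ft_force: [0.8, -0.0, -1.4]
width: 0.0634
grip_force: 35.0
```

Request:
arm_command:
  steps:
    - {"slide": [0, 0, 0], "rot": [0, 0, 0], "grip": 0.4}
    - {"slide": [0, 0, 0], "rot": [0, 0, 0], "grip": 0.4}
    - {"slide": [0, 0, 0], "rot": [0, 0, 0], "grip": 0.4}
    - {"slide": [0, 0, 0], "rot": [0, 0, 0], "grip": 0.4}
    - {"slide": [0, 0, 0], "rot": [0, 0, 0], "grip": 0.4}
    - {"slide": [0, 0, 0], "rot": [0, 0, 0], "grip": 0.4}
    - {"slide": [0, 0, 0], "rot": [0, 0, 0], "grip": 0.4}
    - {"slide": [0, 0, 0], "rot": [0, 0, 0], "grip": 0.4}

```text
time: 41.55
ee_pos: [0.5901, 0.1321, 0.1392]
eef_rot: [-0.294, 0.956, -0.001, -0.001]
ft_force: [0.1, 0.6, -1.8]
width: 0.0637
grip_force: 35.0
```

Request:
arm_command:
  steps:
    - {"slide": [0, 0, -0.04], "rot": [0, 0, 0], "grip": 0.4}
    - {"slide": [0, 0, -0.04], "rot": [0, 0, 0], "grip": 0.4}
    - {"slide": [0, 0, -0.025], "rot": [0, 0, 0], "grip": 0.4}
    - {"slide": [0, 0, -0.012], "rot": [0, 0, 0], "grip": 0.4}
    - {"slide": [0, 0, -0.003], "rot": [0, 0, 0], "grip": 0.4}
    - {"slide": [0, 0, -0.002], "rot": [0, 0, 0], "grip": 0.4}
    - {"slide": [0, 0, 0], "rot": [0, 0, 0], "grip": 0.4}
    - {"slide": [0, 0, 0], "rot": [0, 0, 0], "grip": 0.4}

```text
time: 42.55
ee_pos: [0.5905, 0.1322, 0.0179]
eef_rot: [-0.294, 0.956, -0.001, -0.0]
ft_force: [0.5, -0.1, -0.9]
width: 0.0638
grip_force: 35.0
```

Request:
arm_command:
  steps:
    - {"slide": [0, 0, 0], "rot": [0, 0, 0], "grip": 0.82}
    - {"slide": [0, 0, 0], "rot": [0, 0, 0], "grip": 0.82}
    - {"slide": [0, 0, 0.01], "rot": [0, 0, 0], "grip": 0.82}
    - {"slide": [0, 0, 0.04], "rot": [0, 0, 0], "grip": 0.82}
    - {"slide": [0, 0, 0.05], "rot": [0, 0, 0], "grip": 0.82}
    - {"slide": [-0.03, -0.02, 0.05], "rot": [0, 0, 0], "grip": 0.82}
    - {"slide": [-0.03, -0.02, 0.02], "rot": [0, 0, 0], "grip": 0.82}
    - {"slide": [0, 0, 0], "rot": [0, 0, 0], "grip": 0}

```text
time: 43.55
ee_pos: [0.5301, 0.0908, 0.1904]
eef_rot: [-0.293, 0.956, -0.002, 0.002]
ft_force: [0.5, 0.1, 0.0]
width: 0.0668
grip_force: 0.0
```

Run:
```python
from hs import *
st()
for n in('wrist','scene','side'):
    c=shot(n,n+'12');print(n);quads(c,z=.03)
d=c
cv2.imwrite('pics/v12.png',cv2.resize(d['pixels'][120:330,130:410,::-1],(800,600)))
```

```text
{'time': 43.55, 'joint_positions': [-0.266, 0.159, 0.01, 1.742, 0.002, 1.237, 1.909], 'ee_pos': [0.53, 0.091, 0.19], 'eef_rot': [-0.293, 0.956, -0.002, 0.002], 'ft_force': [0.515, 0.097, 0.048], 'width': 0.067, 'grip_force': 0.0}
wrist
box [344, 234, 415, 274] 0.85 mid [0.529 0.201]
  panel 1121 [0.533 0.199] sides 0.045 0.027 ang [124.2  38.8]
box [254, 242, 319, 273] 0.77 mid [0.583 0.128]
  panel 644 [0.585 0.133] sides 0.043 0.013 ang [124.2  35.2]
scene
box [242, 222, 285, 242] 0.92 mid [0.599 0.136]
  panel 220 [0.589 0.134] sides 0.045 0.025 ang [ -59.5 -150.2]
box [189, 229, 229, 248] 0.88 mid [0.536 0.203]
  panel 233 [0.536 0.2  ] sides 0.046 0.024 ang [ -59.5 -145.5]
box [345, 196, 385, 226] 0.59 mid [0.753 0.014]
  panel 158 [0.757 0.016] sides 0.03 0.055 ang [   7.2 -116.3]
side
box [181, 165, 214, 201] 0.83 mid [0.766 0.021]
  panel 72 [0.757 0.008] sides 0.022 0.027 ang [-118.6  136.2]
box [251, 219, 279, 258] 0.77 mid [0.586 0.136]
  panel 242 [0.588 0.133] sides 0.028 0.047 ang [-138.3  123. ]
box [270, 252, 299, 289] 0.72 mid [0.531 0.202]
  panel 271 [0.535 0.199] sides 0.028 0.047 ang [-137.6  124.4]
```

View pics/v12.png

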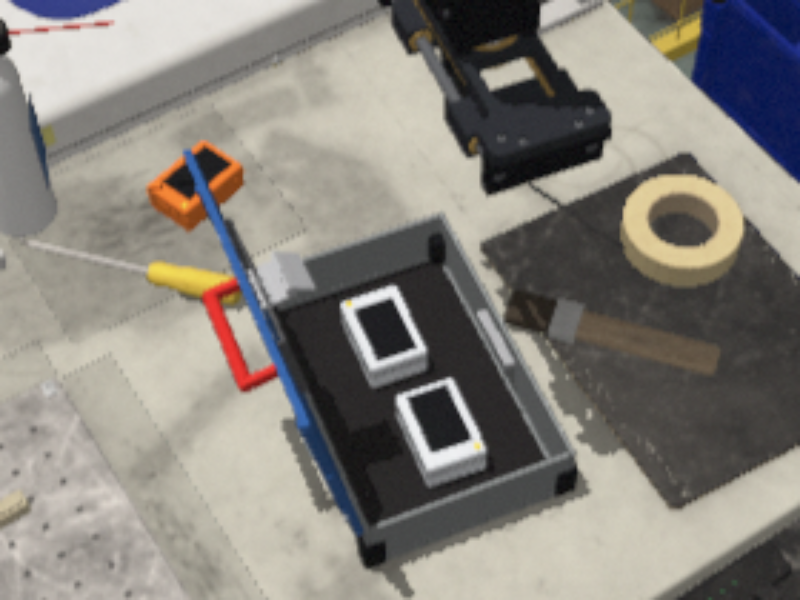

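Request:
arm_command:
  steps:
    - {"slide": [0, 0, 0.05], "rot": [0, 0, 0], "grip": 0}
    - {"slide": [0, 0, 0.05], "rot": [0, 0, 0], "grip": 0}
    - {"slide": [0.038, 0.018, 0], "rot": [0, 0, 0], "grip": 0}
    - {"slide": [0.038, 0.018, 0], "rot": [0, 0, 0], "grip": 0}
    - {"slide": [0.038, 0.018, 0], "rot": [0, 0, 0], "grip": 0}
    - {"slide": [0.038, 0.018, 0], "rot": [0, 0, 0], "grip": 0}
    - {"slide": [0.038, 0.018, 0], "rot": [0, 0, 0], "grip": 0}
    - {"slide": [0, 0, 0], "rot": [0, 0, 0], "grip": 0}
  newtons: 20

```text
time: 44.85
ee_pos: [0.7211, 0.1841, 0.2824]
eef_rot: [-0.295, 0.956, -0.001, -0.003]
ft_force: [-0.6, 0.0, 0.0]
width: -0.0
grip_force: 0.0
```

Run:
```python
from h import *
s=st();p=np.array(s['ee_pos'])
H=np.array([.6706,.1473,.05]);X=np.array([.829,.559,0]);Z=np.array([0,0,1.])
prev=p
t=H+.06*X+.1*Z;print('down',(t-prev).round(4));prev=t
for th in list(np.linspace(1.74,0.16,16)):
    r=.115+.02*(1.74-th)/1.58;m=.006+.010*np.sin(th)
    f=r*np.cos(th)-m*np.sin(th);z=r*np.sin(th)+m*np.cos(th)
    if th>1.57: z=.1
    t=H-f*X+z*Z;print(round(th,2),np.round([f,z],3),(t-prev).round(4).tolist());prev=t
```

```text
{'time': 44.85, 'joint_positions': [-0.324, 0.605, 0.022, 0.952, -0.01, 1.591, 1.863], 'ee_pos': [0.721, 0.184, 0.282], 'eef_rot': [-0.295, 0.956, -0.001, -0.003], 'ft_force': [-0.627, 0.05, 0.007], 'width': -0.0, 'grip_force': 0.0}
down [-0.0008 -0.0033 -0.1324]
1.74 [-0.035  0.1  ] [-0.0207, -0.014, 0.0]
1.63 [-0.023  0.1  ] [-0.0096, -0.0065, 0.0]
1.53 [-0.011  0.118] [-0.0102, -0.0069, 0.0182]
1.42 [0.002 0.12 ] [-0.0106, -0.0071, 0.0018]
1.32 [0.015 0.12 ] [-0.0109, -0.0073, 0.0004]
1.21 [0.028 0.119] [-0.0111, -0.0075, -0.0011]
1.11 [0.042 0.117] [-0.0111, -0.0075, -0.0026]
1.0 [0.055 0.113] [-0.0109, -0.0074, -0.0042]
0.9 [0.068 0.107] [-0.0106, -0.0072, -0.0057]
0.79 [0.08 0.1 ] [-0.0102, -0.0069, -0.0072]
0.69 [0.091 0.091] [-0.0096, -0.0065, -0.0087]
0.58 [0.102 0.081] [-0.0088, -0.0059, -0.0101]
0.48 [0.112 0.069] [-0.0079, -0.0053, -0.0114]
0.37 [0.12  0.057] [-0.0069, -0.0046, -0.0125]
0.27 [0.127 0.043] [-0.0057, -0.0038, -0.0135]
0.16 [0.132 0.029] [-0.0044, -0.003, -0.0144]
```

Request:
arm_command:
  steps:
    - {"slide": [0, -0.003, -0.05], "rot": [0, 0, 0], "grip": 0}
    - {"slide": [0, 0, -0.05], "rot": [0, 0, 0], "grip": 0}
    - {"slide": [0, 0, -0.03], "rot": [0, 0, 0], "grip": 0}
    - {"slide": [-0.01, -0.007, 0], "rot": [0, 0, 0], "grip": 0}
    - {"slide": [-0.01, -0.007, 0], "rot": [0, 0, 0], "grip": 0}
    - {"slide": [-0.01, -0.0065, 0], "rot": [0, 0, 0], "grip": 0}
    - {"slide": [-0.01, -0.007, 0.017], "rot": [0, 0, 0], "grip": 0}
    - {"slide": [-0.0106, -0.0071, 0.002], "rot": [0, 0, 0], "grip": 0}

```text
time: 45.85
ee_pos: [0.6698, 0.1446, 0.1785]
eef_rot: [-0.294, 0.956, -0.001, 0.001]
ft_force: [2.3, -0.1, -0.8]
width: 0.0008
grip_force: 1.1
```

Request:
arm_command:
  steps:
    - {"slide": [-0.0109, -0.0073, 0.0004], "rot": [0, 0, 0], "grip": 0}
    - {"slide": [-0.0111, -0.0075, -0.001], "rot": [0, 0, 0], "grip": 0}
    - {"slide": [-0.0111, -0.0075, -0.0026], "rot": [0, 0, 0], "grip": 0}
    - {"slide": [-0.0109, -0.0074, -0.0042], "rot": [0, 0, 0], "grip": 0}
    - {"slide": [-0.0106, -0.0072, -0.0057], "rot": [0, 0, 0], "grip": 0}
    - {"slide": [-0.0102, -0.0069, -0.0072], "rot": [0, 0, 0], "grip": 0}
    - {"slide": [0, 0, 0], "rot": [0, 0, 0], "grip": 0}
    - {"slide": [0, 0, 0], "rot": [0, 0, 0], "grip": 0}

```text
time: 46.85
ee_pos: [0.6048, 0.1007, 0.1564]
eef_rot: [-0.294, 0.956, -0.001, -0.0]
ft_force: [0.2, 0.7, 0.6]
width: 0.0007
grip_force: 0.0
```

Run:
```python
from h import *
st()
for n in('scene','side'):
    c=shot(n,n+'13');print(n,[(k,[(np.round(x['bbox']).tolist(),round(x['conf'],2)) for x in eyes.look_for(k,c)[:2]]) for k in('lid','paddle_bar','paddle')])
    X=np.array([.829,.559,0]);H=np.array([.627,.212,.05]);Y=np.array([-.559,.829,0])
    for th in(.6,.8,1.,1.2):
        e=H+.152*(-X*np.cos(th)+np.array([0,0,np.sin(th)]))
        b=H+.099*(-X*np.cos(th)+np.array([0,0,np.sin(th)]))+.028*(X*np.sin(th)+np.array([0,0,np.cos(th)]))
        print(th,'edge',[w2px(c,e+k*Y).round().tolist() for k in(-.112,.112)],'bar',[w2px(c,b+k*Y).round().tolist() for k in(-.039,.039)])
```

```text
{'time': 46.85, 'joint_positions': [-0.25, 0.347, 0.011, 1.582, -0.001, 1.213, 1.928], 'ee_pos': [0.605, 0.101, 0.156], 'eef_rot': [-0.294, 0.956, -0.001, -0.0], 'ft_force': [0.163, 0.657, 0.579], 'width': 0.001, 'grip_force': 0.0}
scene [('lid', []), ('paddle_bar', [([203.0, 159.0, 259.0, 195.0], 0.79)]), ('paddle', [([201.0, 163.0, 265.0, 195.0], 0.72)])]
0.6 edge [[309.0, 186.0], [156.0, 190.0]] bar [[258.0, 174.0], [208.0, 175.0]]
0.8 edge [[308.0, 166.0], [156.0, 170.0]] bar [[258.0, 163.0], [208.0, 164.0]]
1.0 edge [[306.0, 149.0], [157.0, 151.0]] bar [[257.0, 153.0], [209.0, 154.0]]
1.2 edge [[305.0, 133.0], [158.0, 136.0]] bar [[257.0, 146.0], [209.0, 147.0]]
side [('lid', [([217.0, 180.0, 311.0, 304.0], 0.84)]), ('paddle_bar', [([246.0, 193.0, 295.0, 246.0], 0.83), ([138.0, 206.0, 216.0, 226.0], 0.42)]), ('paddle', [([248.0, 193.0, 294.0, 246.0], 0.74)])]
0.6 edge [[274.0, 170.0], [321.0, 259.0]] bar [[259.0, 208.0], [274.0, 240.0]]
0.8 edge [[264.0, 165.0], [311.0, 255.0]] bar [[250.0, 207.0], [265.0, 239.0]]
1.0 edge [[252.0, 162.0], [299.0, 253.0]] bar [[240.0, 207.0], [255.0, 240.0]]
1.2 edge [[238.0, 161.0], [284.0, 254.0]] bar [[230.0, 209.0], [244.0, 242.0]]
```

Request:
arm_command:
  steps:
    - {"slide": [-0.0096, -0.0065, -0.0087], "rot": [0, 0, 0], "grip": 0}
    - {"slide": [-0.0088, -0.0059, -0.0101], "rot": [0, 0, 0], "grip": 0}
    - {"slide": [-0.004, -0.0027, -0.0057], "rot": [0, 0, 0], "grip": 0}
    - {"slide": [-0.004, -0.0027, -0.0057], "rot": [0, 0, 0], "grip": 0}
    - {"slide": [-0.0035, -0.0023, -0.0063], "rot": [0, 0, 0], "grip": 0}
    - {"slide": [-0.0035, -0.0023, -0.0063], "rot": [0, 0, 0], "grip": 0}
    - {"slide": [-0.0029, -0.0019, -0.0068], "rot": [0, 0, 0], "grip": 0}
    - {"slide": [-0.0029, -0.0019, -0.0068], "rot": [0, 0, 0], "grip": 0}

```text
time: 48.25
ee_pos: [0.5653, 0.0744, 0.0991]
eef_rot: [-0.294, 0.956, -0.001, -0.001]
ft_force: [1.0, -0.5, 1.2]
width: 0.0003
grip_force: 0.4
```

Request:
arm_command:
  steps:
    - {"slide": [-0.0015, -0.001, -0.005], "rot": [0, 0, 0], "grip": 0}
    - {"slide": [-0.0015, -0.001, -0.005], "rot": [0, 0, 0], "grip": 0}
    - {"slide": [-0.0015, -0.001, -0.005], "rot": [0, 0, 0], "grip": 0}
    - {"slide": [0, 0, -0.005], "rot": [0, 0, 0], "grip": 0}
    - {"slide": [0, 0, -0.004], "rot": [0, 0, 0], "grip": 0}
    - {"slide": [0, 0, -0.004], "rot": [0, 0, 0], "grip": 0}
    - {"slide": [0, 0, -0.003], "rot": [0, 0, 0], "grip": 0}
    - {"slide": [0, 0, 0], "rot": [0, 0, 0], "grip": 0}

```text
time: 49.25
ee_pos: [0.5609, 0.0712, 0.0685]
eef_rot: [-0.294, 0.956, -0.002, -0.001]
ft_force: [-0.8, -0.7, 3.7]
width: 0.0003
grip_force: 1.2
```

Request:
arm_command:
  steps:
    - {"slide": [0, 0, -0.002], "rot": [0, 0, 0], "grip": 0}
    - {"slide": [0, 0, -0.002], "rot": [0, 0, 0], "grip": 0}
    - {"slide": [0, 0, -0.002], "rot": [0, 0, 0], "grip": 0}
    - {"slide": [0, 0, -0.002], "rot": [0, 0, 0], "grip": 0}
    - {"slide": [0, 0, -0.002], "rot": [0, 0, 0], "grip": 0}
    - {"slide": [0, 0, -0.001], "rot": [0, 0, 0], "grip": 0}
    - {"slide": [0, 0, 0], "rot": [0, 0, 0], "grip": 0}
    - {"slide": [0, 0, 0], "rot": [0, 0, 0], "grip": 0}

```text
time: 50.25
ee_pos: [0.561, 0.0717, 0.0575]
eef_rot: [-0.294, 0.956, -0.001, -0.001]
ft_force: [-0.3, -1.1, -0.5]
width: 0.0005
grip_force: 0.0
```

Request:
arm_command:
  steps:
    - {"slide": [0, 0, -0.001], "rot": [0, 0, 0], "grip": 0}
    - {"slide": [0, 0, -0.001], "rot": [0, 0, 0], "grip": 0}
    - {"slide": [0, 0, -0.001], "rot": [0, 0, 0], "grip": 0}
    - {"slide": [0, 0, 0], "rot": [0, 0, 0], "grip": 0}
    - {"slide": [0, 0, 0], "rot": [0, 0, 0], "grip": 0}
    - {"slide": [0, 0, 0], "rot": [0, 0, 0], "grip": 0}
    - {"slide": [0, 0, 0], "rot": [0, 0, 0], "grip": 0}
    - {"slide": [0, 0, 0], "rot": [0, 0, 0], "grip": 0}

```text
time: 51.25
ee_pos: [0.5612, 0.0717, 0.0562]
eef_rot: [-0.294, 0.956, -0.001, -0.0]
ft_force: [-8.5, -0.0, 17.9]
width: 0.0004
grip_force: 9.0
```

Request:
arm_command:
  steps:
    - {"slide": [0, 0, -0.001], "rot": [0, 0, 0], "grip": 0}
    - {"slide": [0, 0, -0.001], "rot": [0, 0, 0], "grip": 0}
    - {"slide": [0, 0, 0], "rot": [0, 0, 0], "grip": 0}
    - {"slide": [0, 0, 0], "rot": [0, 0, 0], "grip": 0}
    - {"slide": [0, 0, 0], "rot": [0, 0, 0], "grip": 0}
    - {"slide": [0, 0, 0], "rot": [0, 0, 0], "grip": 0}
    - {"slide": [0, 0, 0], "rot": [0, 0, 0], "grip": 0}
    - {"slide": [0, 0, 0], "rot": [0, 0, 0], "grip": 0}

```text
time: 52.25
ee_pos: [0.5613, 0.0717, 0.056]
eef_rot: [-0.294, 0.956, -0.001, -0.0]
ft_force: [-16.2, -1.9, 35.3]
width: 0.0004
grip_force: 18.1
```

Request:
arm_command:
  steps:
    - {"slide": [0, 0, 0.02], "rot": [0, 0, 0], "grip": 0}
    - {"slide": [0, 0, 0.05], "rot": [0, 0, 0], "grip": 0}
    - {"slide": [0, 0, 0.06], "rot": [0, 0, 0], "grip": 0}
    - {"slide": [0, 0, 0.05], "rot": [0, 0, 0], "grip": 0}
    - {"slide": [-0.03, -0.06, 0], "rot": [0, 0, 0], "grip": 0}
    - {"slide": [-0.03, -0.06, 0], "rot": [0, 0, 0], "grip": 0}
    - {"slide": [0, -0.06, 0], "rot": [0, 0, 0], "grip": 0}
    - {"slide": [0, 0, 0], "rot": [0, 0, 0], "grip": 0}

```text
time: 53.25
ee_pos: [0.5043, -0.1055, 0.2328]
eef_rot: [-0.29, 0.957, -0.002, -0.0]
ft_force: [0.6, 0.0, 0.6]
width: 0.0008
grip_force: 0.0
```

Run:
```python
from h import *
st()
for n,(a,b,c_,d_) in(('scene',(185,290,150,320)),('side',(185,325,210,340))):
    c=shot(n,n+'14');o=cv2.imread(f'pics/{n}0.png')[:,:,::-1].astype(int);D=np.abs(c['pixels'].astype(int)-o).max(2)[a:b,c_:d_]
    ys,xs=np.where(D>60);print(n,'changed px',len(ys),(xs.min()+c_,xs.max()+c_,ys.min()+a,ys.max()+a) if len(ys) else '')
    def red(im): m=(im[:,:,0]>110)&(im[:,:,1]<60)&(im[:,:,2]<70); yy,xx=np.where(m[a:b,c_:d_]);return (xx.mean()+c_).round(1),(yy.mean()+a).round(1),len(yy)
    print(red(o),red(c['pixels'].astype(int)))
    for k in('tape','driver','brush','housing_a'): print(k,[np.round(x['bbox']).tolist() for x in eyes.look_for(k,c)[:2]])
```

```text
{'time': 53.25, 'joint_positions': [-0.032, 0.079, 0.156, 1.743, -0.008, 1.32, 2.284], 'ee_pos': [0.504, -0.105, 0.233], 'eef_rot': [-0.29, 0.957, -0.002, -0.0], 'ft_force': [0.575, 0.042, 0.606], 'width': 0.001, 'grip_force': 0.0}
scene changed px 1 (np.int64(319), np.int64(319), np.int64(278), np.int64(278))
(np.float64(235.2), np.float64(212.3), 176) (np.float64(235.0), np.float64(212.6), 200)
tape [[246.0, 311.0, 315.0, 371.0]]
driver [[244.0, 308.0, 316.0, 373.0], [300.0, 191.0, 332.0, 219.0]]
brush [[187.0, 271.0, 269.0, 339.0], [246.0, 310.0, 315.0, 375.0]]
housing_a [[344.0, 196.0, 388.0, 228.0]]
side changed px 143 (np.int64(262), np.int64(296), np.int64(185), np.int64(199))
(np.float64(283.9), np.float64(235.5), 207) (np.float64(283.8), np.float64(235.4), 209)
tape [[346.0, 182.0, 391.0, 218.0], [219.0, 193.0, 330.0, 304.0]]
driver [[140.0, 204.0, 214.0, 226.0]]
brush [[307.0, 223.0, 382.0, 251.0]]
housing_a [[177.0, 171.0, 215.0, 202.0]]
```

```bash
python3 -c "
from bench import order
print(order.close_job())"
```

```text
the job is handed in; nothing more can be done
None
```

The job is handed in: both housings present lie face up in the case (one had to be turned over) and the lid is pressed shut, matching the opening pictures. I did not tug the lid to test the latch. I touched neither the tape, screwdriver, brush nor the orange look-alike.

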